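# Index the number carousel and pry the split ring off its red pocket

### The arm

A 7-joint arm with a two-finger parallel gripper is mounted at the origin on the work surface. World frame = base frame: x ahead of the robot, y to its left, z up, the work surface at z = 0. Lengths are in m, angles in degrees, forces in N, time in s.
With the tool pointing down it reaches from about 0.35 to 0.9 m from the base axis. Payload 7.2 kg.
Tool frame: the origin (TCP) lies midway between the tips of the shut fingers; the grasp point (between the pads) lies 19 mm behind it (arm.tcp_to_grasp is the distance from the TCP to the grasp point, in m); z points along the fingers, y is the direction in which the jaws open and shut (so a half turn about z gives the same grasp; the last joint's range is limited). The gripper opens to 85 mm and grips with 20 to 120 N. Pads are 22 mm wide; open, the fingers measure 114 mm over their backs; the gripper's body (76 mm by 85 mm) begins 54 mm behind the grasp point. The pads swing forward as they close: fully open they stand 13 mm farther back than shut.
Start: joints at [66.222, 23.554, -0.728, 91.456, 0.321, 64.991, -4.71], TCP at [0.212, -0.588, 0.231] pointing down, gripper open.
Joint ranges: [-169.25, 169.25], [-16.82, 113.86], [-84.01, 82.57], [7.8, 145.47], [-59.2, 239.2], [7.22, 106.19], [-163.78, 163.78]. Speed limits (degrees/s): [136.94, 136.94, 172.46, 172.46, 180, 180, 180].

### API

Orientations are given as [roll, pitch, yaw] about the fixed x, y, z axes, in that order (R = Rz(yaw) Ry(pitch) Rx(roll)).
In Python, from station import arm, viewer, finder gives the robot as it stands. The module is installed in compiled form; this text tells all that it offers.
- The arm moves only by the shell command python3 -m creep 'ROWS' [FORCE]. ROWS is JSON, a list of rows, each an object with "jaw": the gripper's target within -1 to 1 (fully open at 1, half-way at 0, shut at -1); "translation": the shift along the tool's x, y, z in mm, a list of three; "twist": the turn about the tool's z in degrees. In form: [{"jaw": jaw, "translation": [dx, dy, dz], "twist": twist}, ...]. A call has 1 to 12 rows; each row shifts and turns the commanded pose from where the row before left it, along the tool's axes as they then stand; what a row does not reach is not made up. A row lasts 1/8 s, in which the tool goes at most 62.5 mm and 10.7 degrees, less where a joint would pass 70% of its speed; a pose out of reach is approached as far as the arm can. A call is refused whole if a number of a shift passes 62.5 or a number of a turn 10.7, either way. A call with a gripper value outside its range is refused whole. The fingers move at their own pace and stop on an object; FORCE is the grip in N (left out, the last holds). Time passes only in rows, so rows that do not move let the fingers close. It gives the time, the measured TCP pose, the force and the opening at its end, in the units of the state.
- arm.observe(): the state, without advancing time (a new reading comes with each control period).
- viewer.get_image(name): name is "side" or "top" or "wrist"; returns the picture (400x640x3 uint8, red, green, blue); there is no depth.
- viewer.calibration(name): a dict with "intrinsics" (3x3 intrinsics, pixels), "R" (3x3) and "t" (3): a world point X has camera coordinates R X + t. Camera axes: x right, y down, z forward; pixel columns grow to the right and rows downward; lengths in m; the calibration is good to about 2 mm. The wrist camera is an equidistant fisheye: a pixel r from the principal point sees the ray r / f radians off the axis. A picture is of the moment at which its call begins: read the wrist's pose just before it. calibration takes no time and is no camera call; for the wrist camera it gives the pose at the moment of the call.
- arm.close_job(): hands the job in, once; it reports no verdict.
Trained networks look in the newest picture that a camera, given by its name, has taken for a name from the list of things; names that differ only in an ending like _2 or _b are one class to them, and where a whole thing is asked for, a point or a joint stands for the part that bears it (a point fixed in the world has none). Each returns a list of dicts, best first, with "conf" (0 to 1); they miss things now and then, are a little off and sometimes report something else, mostly with a low value. They report only what shows in the picture. A call takes as long as a camera call. They do not tell look-alikes from the thing itself.
- finder.cut_out(target, camera): "pixels" (400x640 bool, what is visible of it).
- finder.place_of(target, camera): "at" ([x, y, z] in m, in the coordinates of the camera as it stood for that picture, good to about 4 mm: a listed point, or the origin of a listed thing).
The state is a dict: "clock": time; "q": joint angles; "qd": joint speeds; "effort": joint torques, N m; "tcp_pos": TCP position; "tcp_rot": TCP orientation; "force": force on the tool from outside, world axes, zero at the start; "torque": the same for the moment, N m; "finger_gap": finger opening in m.
Only numpy, scipy, OpenCV 4.12 (cv2) and the standard library are available. Lean on these libraries where they do the work, as an engineer would, in place of code of your own. Each camera call takes 0.05 s, during which the arm holds its last target.

### The job

Push the number carousel round anticlockwise (seen from above) by one click, so that the red pocket with the steel split ring stops at the blue pointer. Then take the pick from the blue mat, slip its tip through the slot under the end of the ring, pry the ring up out of the pocket and tip it over so that it lies on the round cork pad in the middle of the carousel. Never touch the ring with the gripper itself or knock the wooden blocks, rods or green cup about; finally lay the pick back down on the blue mat.

Things in the scene. Friction and masses are not known exactly. Their poses are not given: they have to be found in the camera images.
- carousel_base: White round foot of the carousel, fixed, radius 98 mm; origin on the work surface on the carousel's axis, z up. The blue pointer lies at its -y side, 136 mm from the axis. On it turns a wooden disc of radius 130 mm, underside 28 mm and upper face 40 mm above the work surface, with six round stations 85 mm from the axis: five filled discs (tops at 53.5 mm) and the red pocket.
- carousel (a joint): Angle of the carousel about its vertical axis, rad, growing anticlockwise seen from above. A sprung pawl makes detents at 0, 1.047 and 2.094; it starts at 0. At 1.047 the red pocket stands at the blue pointer. Pushing over takes about 2 N at a peg; past about 0.65 of the step it snaps on by itself and stops.
- push_peg (a point): Top centre of the push peg that stands 30 degrees anticlockwise of the red pocket, 120 mm from the axis. Peg radius 6 mm, its top 74 mm above the work surface, 34 mm above the table's face. The other five pegs stand every 60 degrees, alike. Moves with the carousel.
- pocket (a point): Centre of the red pocket's floor, 50 mm above the work surface. Round pocket, inner radius 32, outer 37 mm, wooden wall up to 56 mm height (53 mm on the side of the cork pad). A slot 22 mm wide, open at the top, runs outwards through floor and wall from 4 mm beside the centre; its bottom is the disc's face at 40 mm, leaving 10 mm of free height under the ring that bridges it.
- slot (a point): Mouth of the slot: middle of its bottom, 122 mm from the axis and 40 mm above the work surface, straight outwards from the pocket. The way in is from here towards the pocket. On the pocket's wall, 90 degrees either side of the slot, two dark sprung keepers reach 2.5 mm over the ring (up to 60 mm height); they swing up as the ring is lifted (1 to 3 N each) and spring back.
- ring: Steel split ring, outer radius 30, inner 22, 6 mm thick, about 50 g, loose, top level with the outer wall. Origin: centre of its underside; +x points outwards from the carousel's axis to the part that bridges the slot, beside its free end; z up while seated. A straight side, 27 mm long, 28 mm out, lies opposite (-x); behind a rib 2.5 mm high; the ring tips inwards over it. Gap 16 to 50 degrees clockwise of +x, with a red key.
- ring_end (a point): The middle of the ring's section where it bridges the slot, 26 mm from the ring's centre, next to the free end.
- pad (a point): Centre of the cork pad's upper face, on the carousel's axis, 53 mm above the work surface; pad radius 47 mm.
- pick: Cranked pick on the mat, about 70 g: wooden handle 100 (x) by 16 (y) by 26 mm (z); a 6 mm shank leaves its +x end at 16 mm height, runs to x = 90, drops steeply to a flat blade from x = 93 to 115 mm, 12 wide, 4 thick. Origin: middle of the handle's underside, level with the blade's underside; z up as it lies. The ring's outer edge can rest against the front of the drop, x = 98 mm.
- mat: Blue mat, 200 mm (x) by 260 mm (y), 3 mm thick, fixed to the table; origin at the centre of its underside.
- flat: Bystander: wooden hundred-flat, 100 x 100 x 10 mm; origin under its centre.
- rod0: Bystander: wooden ten-rod, 100 x 10 x 10 mm.
- rod1: Bystander: a second wooden ten-rod, alike.
- block: Bystander: wooden thousand-block, a cube of 100 mm.
- pencil_cup: Bystander: green cup, radius 36 mm, 100 mm high.
Things that resemble listed ones, but are neither listed nor needed, are in the scene too. Of the things that look like the ring, the larger one is meant.

How it is judged:
By the outcome, as a careful person would: the job done as asked, in the order asked, and still so for the second after the job is handed in, with the robot touching nothing.
It also fails if it takes over 72 s, if anything falls off the work surface, if the arm or the gripper's body presses on something with over 40 N, if the wrist force passes 120 N, or if a joint passes its speed limit or range.

## Working session

There is one attempt and no reset: what is moved stays moved. The work goes in short steps, Python scripts to look and compute and a shell command to move; the robot and the scene stay as the last step left them, time stands still between calls to the robot, and variables do not carry over. Pictures are saved under pics/ and viewed, and the job is handed in when it is done.

```bash
mkdir -p pics; ls; python3 - <<'E'
from station import arm, viewer, finder
import cv2,numpy as np
s=arm.observe();print({k:np.round(v,3).tolist() for k,v in s.items()}, arm.tcp_to_grasp)
for n in ["side","top","wrist"]:
    im=viewer.get_image(n);cv2.imwrite(f"pics/a_{n}.png",im[:,:,::-1])
    c=viewer.calibration(n);print(n,{k:np.round(v,3).tolist() for k,v in c.items()})
E
```

```text
pics
{'clock': 0.0, 'q': [66.221, 23.601, -0.729, 91.503, 0.32, 64.991, -4.709], 'qd': [0.082, 0.035, -0.054, 0.049, 0.086, -0.002, -0.042], 'effort': [0.0, -60.063, 0.682, -29.942, 0.014, 0.011, -0.0], 'tcp_pos': [0.212, -0.587, 0.23], 'tcp_rot': [-179.908, 0.006, 19.874], 'force': [0.301, 1.186, 0.291], 'torque': [-0.005, 0.033, 0.01], 'finger_gap': 0.085} 0.0187
side {'intrinsics': [[393.137, 0.0, 323.854], [0.0, 393.137, 202.253], [0.0, 0.0, 1.0]], 'R': [[-0.815, -0.579, 0.024], [-0.334, 0.437, -0.835], [0.473, -0.689, -0.549]], 't': [0.462, 0.192, 0.828]}
top {'intrinsics': [[469.582, 0.0, 319.356], [0.0, 469.582, 199.259], [0.0, 0.0, 1.0]], 'R': [[-0.023, -1.0, -0.01], [-0.994, 0.024, -0.109], [0.11, 0.008, -0.994]], 't': [0.065, 0.525, 1.069]}
wrist {'intrinsics': [[309.707, 0.0, 322.539], [0.0, 309.707, 200.346], [0.0, 0.0, 1.0]], 'R': [[0.339, -0.941, -0.001], [-0.9, -0.324, 0.293], [-0.276, -0.099, -0.956]], 't': [-0.625, -0.036, 0.378]}
```

View pics/a_top.png

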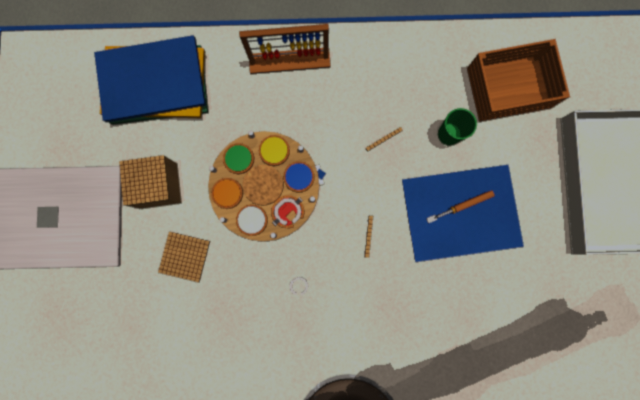

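View pics/a_side.png

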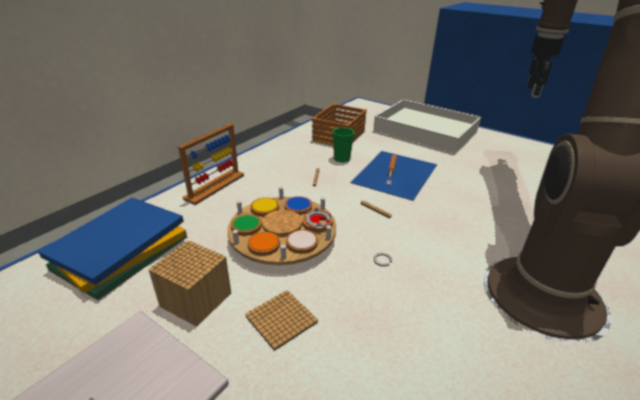

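View pics/a_wrist.png

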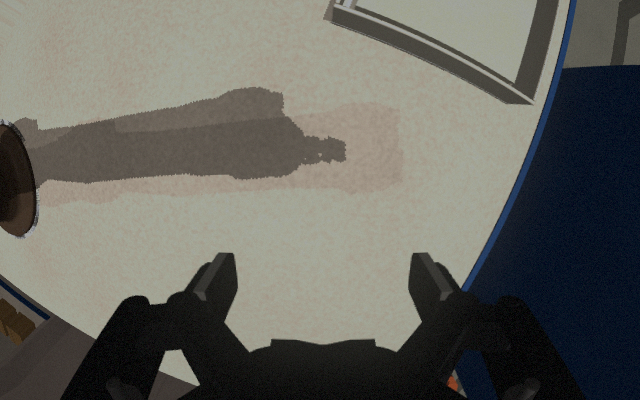

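```bash
cat > h.py <<'E'
from station import arm, viewer, finder
import cv2,numpy as np
def cam(n): 
    c=viewer.calibration(n); return np.array(c["intrinsics"]),np.array(c["R"]),np.array(c["t"])
def w(p,n):
    K,R,t=cam(n); return R.T@(np.array(p)-t)
def proj(X,n):
    K,R,t=cam(n); p=K@(R@np.array(X)+t); return p[:2]/p[2]
def onplane(px,z,n):
    K,R,t=cam(n); d=R.T@np.linalg.inv(K)@np.array([px[0],px[1],1.]); C=-R.T@t
    return C+d*(z-C[2])/d[2]
def places(names,n):
    for a in names:
        for r in finder.place_of(a,n)[:3]:
            X=w(r["at"],n); print(n,a,round(r["conf"],2),np.round(X,4), np.round(proj(X,n)))
E
python3 - <<'E'
from h import *
N=["carousel_base","push_peg","pocket","slot","ring","ring_end","pad","pick","mat"]
for n in ["top","side"]:
    im=viewer.get_image(n); places(N,n)
im=viewer.get_image("top"); cv2.imwrite("pics/b1.png",cv2.resize(im[110:270,190:350,::-1],None,fx=5,fy=5,interpolation=cv2.INTER_CUBIC)[:600*2][:800])
cv2.imwrite("pics/b2.png",cv2.resize(im[150:270,390:550,::-1],None,fx=5,fy=5,interpolation=cv2.INTER_CUBIC))
E
python3 -c "
import cv2
a=cv2.imread('pics/b1.png');cv2.imwrite('pics/b1.png',cv2.resize(a,(600,600)))"
```

```text
top carousel_base 0.86 [ 0.5616  0.1834 -0.0011] [265. 187.]
top push_peg 0.65 [0.5254 0.0719 0.0724] [311. 198.]
top pocket 0.97 [0.4986 0.1253 0.049 ] [288. 211.]
top slot 0.74 [0.4743 0.1063 0.0415] [297. 222.]
top ring 0.61 [0.4995 0.13   0.0529] [286. 211.]
top ring 0.45 [ 0.3274  0.104  -0.0019] [300. 285.]
top ring_end 0.67 [ 0.5152 -0.306   0.0048] [470. 202.]
top ring_end 0.58 [0.4807 0.1065 0.0511] [296. 219.]
top ring_end 0.47 [0.3114 0.0959 0.0007] [303. 292.]
top pad 0.92 [0.5635 0.1783 0.0507] [265. 184.]
top pick 0.72 [ 0.5167 -0.3086  0.005 ] [471. 201.]
top pick 0.33 [0.4824 0.1071 0.0507] [296. 218.]
top mat 0.97 [ 0.4903 -0.2864 -0.0021] [462. 212.]
side carousel_base 0.73 [ 0.5637  0.1858 -0.0032] [281. 238.]
side push_peg 0.63 [0.5263 0.0708 0.0719] [322. 197.]
side pocket 0.85 [0.4996 0.1263 0.0478] [317. 219.]
side pocket 0.58 [0.4011 0.3788 0.0012] [280. 318.]
side pocket 0.48 [0.473  0.1032 0.0389] [331. 221.]
side slot 0.81 [0.4741 0.0993 0.0378] [332. 221.]
side ring 0.58 [0.4963 0.1305 0.0526] [317. 219.]
side ring 0.43 [ 0.3292  0.1106 -0.001 ] [380. 259.]
side ring 0.16 [ 0.5133 -0.3072  0.0032] [392. 167.]
side ring_end 0.64 [ 0.6703 -0.1031 -0.0045] [316. 179.]
side ring_end 0.6 [0.3096 0.1005 0.0007] [390. 260.]
side ring_end 0.44 [0.4735 0.1118 0.0481] [329. 220.]
side pad 0.85 [0.5606 0.1808 0.0469] [283. 221.]
side pick 0.52 [ 0.5116 -0.3089  0.0014] [393. 167.]
```

View pics/b1.png

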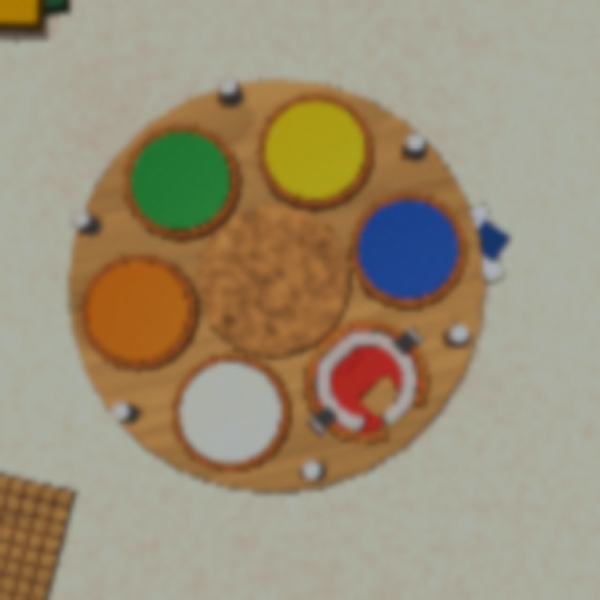

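View pics/b2.png

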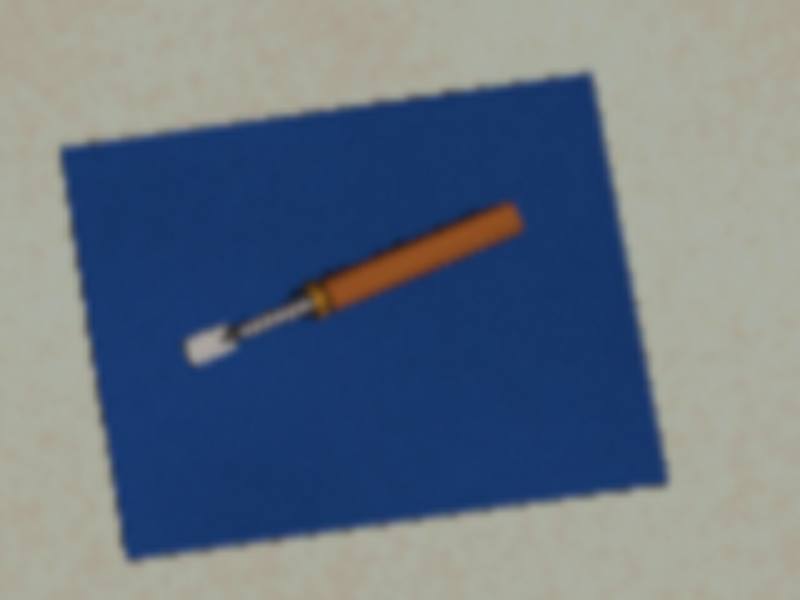

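```bash
python3 - <<'E'
from h import *
P=np.array([(231,90),(415,143),(458,332),(313,468),(124,409),(83,218)])
X=np.array([onplane(p/3.75+[190,110],.074,"top") for p in P])
c=X.mean(0);print("centre",c, np.linalg.norm(X-c,axis=1))
a=np.degrees(np.arctan2(*(X-c)[:,[1,0]].T));print(a, a%60)
for n,p,z in [("butt",(513,217),.02),("collar",(322,298),.02),("tip",(192,353),.006),("bladeR",(235,337),.006)]:
    print(n,onplane(np.array(p)/5+[390,150],z,"top"))
for n,p in [("c",(63,148)),("c",(590,73)),("c",(666,484)),("c",(128,559))]:
    print(n,onplane(np.array(p)/5+[390,150],.003,"top"))
print(onplane(np.array((495,240))/3.75+[190,110],.01,"top"))
E
```

```text
centre [0.56057806 0.18084901 0.074     ] [0.11685191 0.11846107 0.11788119 0.11856103 0.11805385 0.11925609]
[  11.37374517  -48.21857677 -108.22555576 -168.24570926  131.58091107
   71.5173999 ] [11.37374517 11.78142323 11.77444424 11.75429074 11.58091107 11.5173999 ]
butt [ 0.531815   -0.35478116  0.02      ]
collar [ 0.4957028  -0.26310573  0.02      ]
tip [ 0.47213459 -0.20413993  0.006     ]
bladeR [ 0.47925457 -0.2248577   0.006     ]
c [ 0.5722625  -0.14772645  0.003     ]
c [ 0.60256761 -0.40221843  0.003     ]
c [ 0.4053057  -0.42484729  0.003     ]
c [ 0.37592881 -0.1700677   0.003     ]
[0.5894337 0.0455102 0.01     ]
```

```bash
python3 -m creep '[{"jaw":-1,"translation":[20,-21,0],"twist":0},{"jaw":-1,"translation":[40,-42,0],"twist":0},{"jaw":-1,"translation":[40,-42,0],"twist":0},{"jaw":-1,"translation":[40,-42,0],"twist":0},{"jaw":-1,"translation":[40,-42,0],"twist":0},{"jaw":-1,"translation":[40,-42,0],"twist":0},{"jaw":-1,"translation":[40,-42,0],"twist":0},{"jaw":-1,"translation":[40,-42,0],"twist":0},{"jaw":-1,"translation":[40,-42,0],"twist":0},{"jaw":-1,"translation":[40,-42,0],"twist":0},{"jaw":-1,"translation":[40,-42,0],"twist":0},{"jaw":-1,"translation":[40,-42,0],"twist":0}]'
```

```text
clock: 2.7
tcp_pos: [0.4815, 0.0244, 0.2317]
tcp_rot: [180.0, -0.1, 19.8]
force: [0.4, -1.2, -1.0]
finger_gap: -0.0002
```

```bash
cat >> h.py <<'E'
def rel(x,y,z,yaw,extra=""):
    s=arm.observe(); p=s["tcp_pos"]; ps=s["tcp_rot"][2]
    a=np.radians(ps); d=np.array([x,y,z])-p
    print("t",round(s["clock"],2),"tcp",np.round(p,4),"rot",np.round(s["tcp_rot"],1),"F",np.round(s["force"],1),"gap",round(s["finger_gap"],4))
    print(" tool shift mm",np.round(1000*np.array([d[0]*np.cos(a)+d[1]*np.sin(a), d[0]*np.sin(a)-d[1]*np.cos(a), -d[2]]),1)," twist",round((ps-yaw+180)%360-180,1))
E
python3 -c "
from h import *
rel(.4974,.0732,.062,-30.3)"
```

```text
t 2.7 tcp [0.4815 0.0244 0.2317] rot [ 1.80e+02 -1.00e-01  1.98e+01] F [ 0.4 -1.2 -1. ] gap -0.0002
 tool shift mm [ 31.5 -40.5 169.7]  twist 50.1
```

```bash
python3 -m creep '[{"jaw":-1,"translation":[31.5,-40.5,0],"twist":0},{"jaw":-1,"translation":[0,0,20],"twist":10},{"jaw":-1,"translation":[0,0,20],"twist":10},{"jaw":-1,"translation":[0,0,20],"twist":10},{"jaw":-1,"translation":[0,0,20],"twist":10},{"jaw":-1,"translation":[0,0,20],"twist":10},{"jaw":-1,"translation":[0,0,10],"twist":0},{"jaw":-1,"translation":[0,0,0],"twist":0}]'
python3 - <<'E'
from h import *
rel(.4974,.0732,.062,-30.3)
for n in ["side","wrist"]:
    im=viewer.get_image(n);cv2.imwrite(f"pics/c_{n}.png",(im if n=="wrist" else cv2.resize(im[120:320,180:420],None,fx=3,fy=3))[:,:,::-1])
E
```

```text
clock: 3.7
tcp_pos: [0.4964, 0.0716, 0.121]
tcp_rot: [180.0, 0.0, -29.9]
force: [0.4, -0.0, 0.0]
finger_gap: 0.0
t 3.7 tcp [0.4964 0.0716 0.121 ] rot [180.    0.  -29.9] F [ 0.4 -0.   0. ] gap 0.0
 tool shift mm [ 0.1 -1.8 59. ]  twist 0.4
```

View pics/c_side.png

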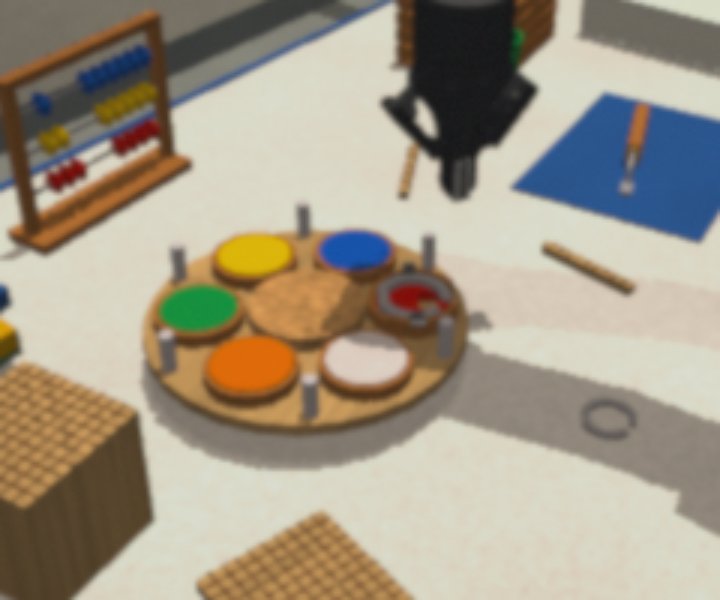

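View pics/c_wrist.png

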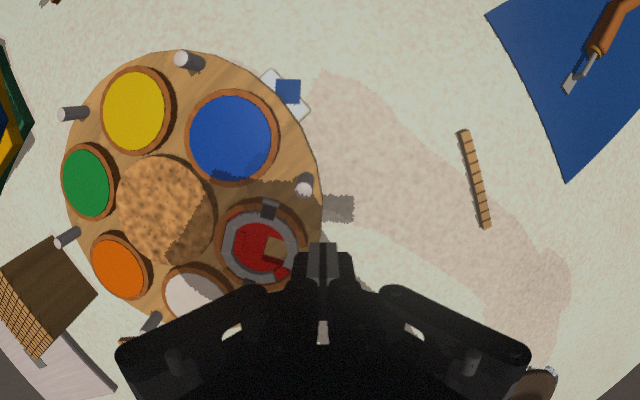

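```bash
python3 -m creep '[{"jaw":-1,"translation":[0,0,20],"twist":0},{"jaw":-1,"translation":[0,0,25],"twist":0},{"jaw":-1,"translation":[0,0,14],"twist":0},{"jaw":-1,"translation":[0,0,0],"twist":0}]'
python3 - <<'E'
from h import *
rel(.4974,.0732,.062,-30.3)
# arc step in tool frame for -4deg twist at current pose
s=arm.observe();c=np.array([.561,.182]);p=np.array(s["tcp_pos"][:2]);v=p-c
print(np.linalg.norm(v),np.degrees(np.arctan2(v[1],v[0])))
n=4;th=np.radians(n);R=np.array([[np.cos(th),-np.sin(th)],[np.sin(th),np.cos(th)]])
d=R@v-v;a=np.radians(s["tcp_rot"][2]);print(d@[np.cos(a),np.sin(a)]*1000,d@[np.sin(a),-np.cos(a)]*1000)
for n in ["side","wrist"]:
    im=viewer.get_image(n);cv2.imwrite(f"pics/d_{n}.png",(im if n=="wrist" else cv2.resize(im[120:320,180:420],None,fx=3,fy=3))[:,:,::-1])
E
```

```text
clock: 4.3
tcp_pos: [0.4964, 0.0715, 0.062]
tcp_rot: [180.0, 0.1, -30.1]
force: [0.5, 0.5, 0.1]
finger_gap: 0.0002
t 4.3 tcp [0.4964 0.0715 0.062 ] rot [ 1.80e+02  1.00e-01 -3.01e+01] F [0.5 0.5 0.1] gap 0.0002
 tool shift mm [-0.  -1.9 -0. ]  twist 0.2
0.12797283454253372 -120.29398366068318
8.927964894550287 -0.280653869092829
```

View pics/d_wrist.png

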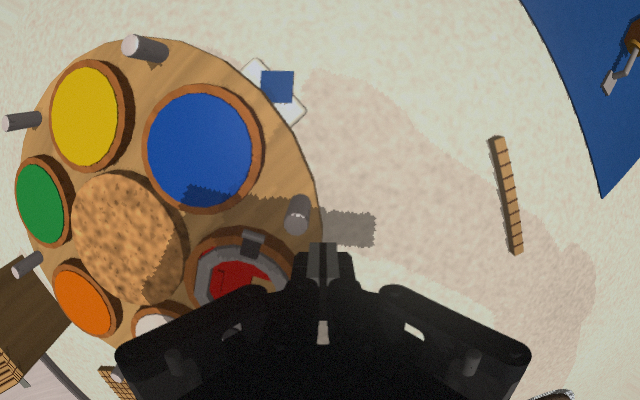

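View pics/d_side.png

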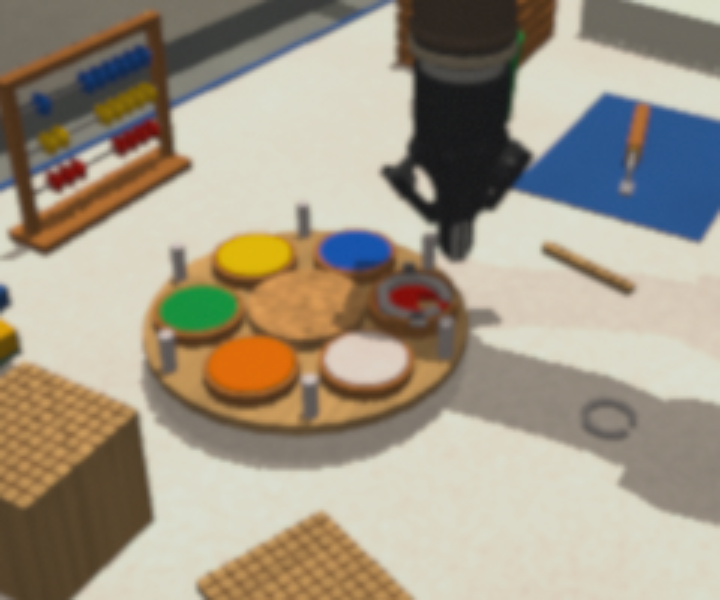

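```bash
python3 -m creep '[{"jaw":-1,"translation":[7,-0.5,0],"twist":-3.2},{"jaw":-1,"translation":[7,-0.5,0],"twist":-3.2},{"jaw":-1,"translation":[7,-0.5,0],"twist":-3.2},{"jaw":-1,"translation":[7,-0.3,0],"twist":-3.2},{"jaw":-1,"translation":[7,-0.3,0],"twist":-3.2},{"jaw":-1,"translation":[7,-0.3,0],"twist":-3.2},{"jaw":-1,"translation":[7,-0.3,0],"twist":-3.2},{"jaw":-1,"translation":[7,-0.3,0],"twist":-3.2},{"jaw":-1,"translation":[7,-0.3,0],"twist":-3.2},{"jaw":-1,"translation":[7,-0.3,0],"twist":-3.2}]'
cat > look.py <<'E'
import sys
from h import *
t=sys.argv[1]
rel(.561,.182,.062,0)
for n in sys.argv[2:]:
    im=viewer.get_image(n);cv2.imwrite(f"pics/{t}_{n}.png",(im if n=="wrist" else cv2.resize(im[120:320,180:420],None,fx=3,fy=3) if n=="side" else cv2.resize(im[100:270,190:430],None,fx=3,fy=3))[:,:,::-1])
E
python3 look.py e side top
```

```text
clock: 5.65
tcp_pos: [0.5645, 0.0554, 0.0632]
tcp_rot: [179.9, -0.0, 2.0]
force: [-0.9, -2.2, 0.4]
finger_gap: 0.0001
t 5.65 tcp [0.5645 0.0554 0.0632] rot [179.9  -0.    2. ] F [-0.9 -2.2  0.4] gap 0.0001
 tool shift mm [   0.8 -126.7    1.2]  twist 2.0
```

View pics/e_side.png

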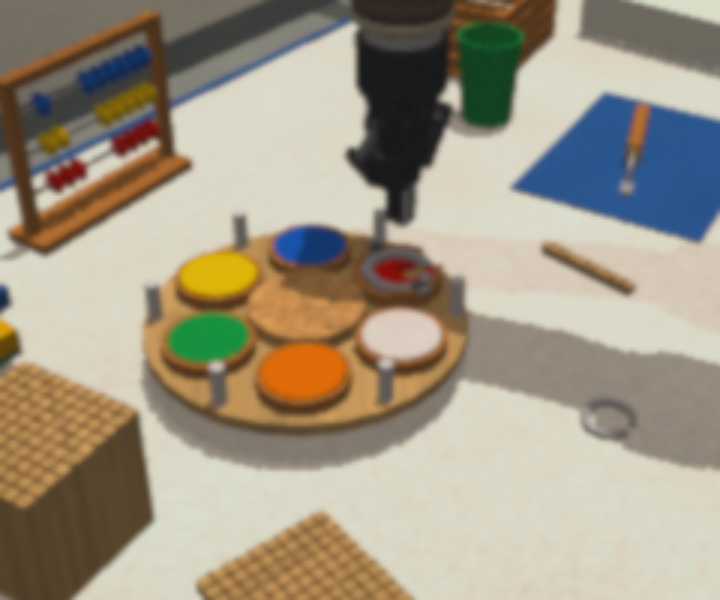

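View pics/e_top.png

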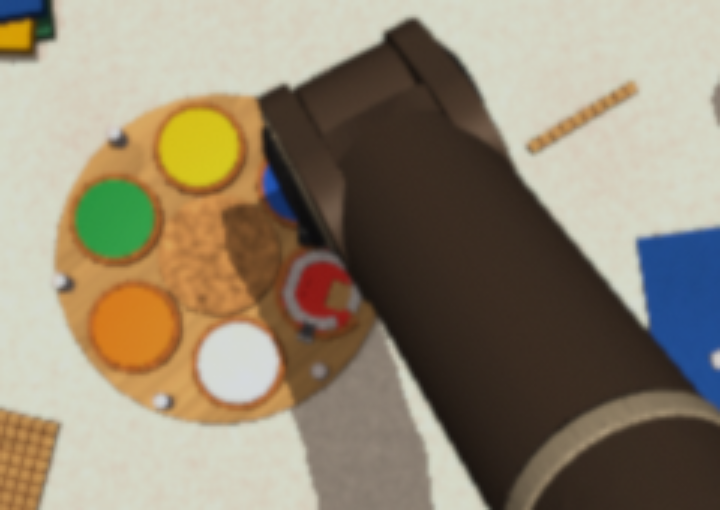

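```bash
python3 -m creep '[{"jaw":-1,"translation":[6,-0.3,0],"twist":-2.8},{"jaw":-1,"translation":[6,-0.3,0],"twist":-2.8},{"jaw":-1,"translation":[6,-0.3,0],"twist":-2.8},{"jaw":-1,"translation":[6,-0.3,0],"twist":-2.8},{"jaw":-1,"translation":[5,-0.3,0],"twist":-2.4},{"jaw":-1,"translation":[4,-0.3,0],"twist":-2},{"jaw":-1,"translation":[0,0,0],"twist":0},{"jaw":-1,"translation":[0,0,0],"twist":0}]'
python3 look.py f side top
```

```text
clock: 6.75
tcp_pos: [0.5964, 0.0627, 0.0622]
tcp_rot: [180.0, 0.0, 17.4]
force: [-0.8, 0.2, 0.2]
finger_gap: -0.0002
t 6.75 tcp [0.5964 0.0627 0.0622] rot [180.    0.   17.4] F [-0.8  0.2  0.2] gap -0.0002
 tool shift mm [   2.  -124.4    0.2]  twist 17.4
```

View pics/f_side.png

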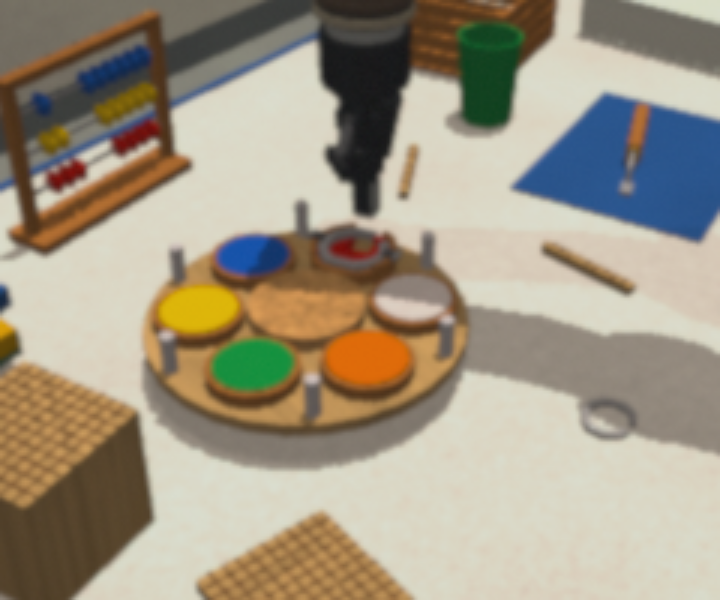

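View pics/f_top.png

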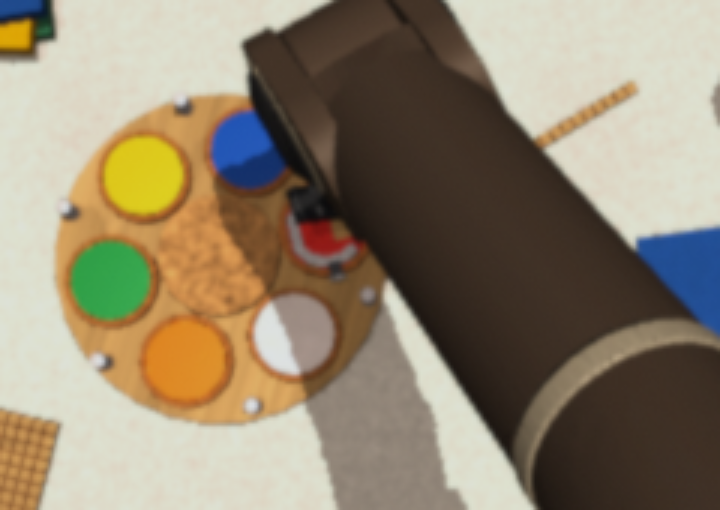

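```bash
python3 -m creep '[{"jaw":-1,"translation":[0,0,-30],"twist":0},{"jaw":-1,"translation":[0,0,-45],"twist":0},{"jaw":-1,"translation":[0,0,-45],"twist":0}]'
python3 - <<'E'
from h import *
s=arm.observe();print(np.round(s["q"],1))
K,R,t=cam("wrist");C=-R.T@t;print(C,R[2]);
a=np.radians(s["tcp_rot"][2]);d=C-s["tcp_pos"];print(d@[np.cos(a),np.sin(a),0],d@[np.sin(a),-np.cos(a),0],d[2])
rel(.505,-.287,.15,-68.4)
E
```

```text
clock: 7.22
tcp_pos: [0.5962, 0.0627, 0.1834]
tcp_rot: [-180.0, 0.0, 17.5]
force: [1.0, -0.6, 0.3]
finger_gap: -0.0004
[ 12.7  27.1 -31.9  96.6  16.   60.9 -96.8]
[0.66805872 0.08491177 0.32473297] [-0.27971331 -0.08805521 -0.956037  ]
0.07522043078623547 0.0004020588605487471 0.14133579618387965
t 7.22 tcp [0.5962 0.0627 0.1834] rot [-180.     0.    17.5] F [ 1.  -0.6  0.3] gap -0.0004
 tool shift mm [-191.9  306.3   33.4]  twist 85.9
```

```bash
python3 -m creep '[{"jaw":-1,"translation":[-24,38,0],"twist":0},{"jaw":-1,"translation":[-24,38,0],"twist":0},{"jaw":-1,"translation":[-24,38,0],"twist":0},{"jaw":-1,"translation":[-24,38,0],"twist":0},{"jaw":1,"translation":[-24,38,0],"twist":0},{"jaw":1,"translation":[-24,38,0],"twist":0},{"jaw":1,"translation":[-24,38,0],"twist":0},{"jaw":1,"translation":[-24,38,0],"twist":0},{"jaw":1,"translation":[0,0,0],"twist":-10},{"jaw":1,"translation":[0,0,0],"twist":-10},{"jaw":1,"translation":[0,0,0],"twist":-10},{"jaw":1,"translation":[0,0,0],"twist":-10}]'
python3 -m creep '[{"jaw":1,"translation":[0,0,0],"twist":-10},{"jaw":1,"translation":[0,0,0],"twist":-10},{"jaw":1,"translation":[0,0,0],"twist":-10},{"jaw":1,"translation":[0,0,0],"twist":-10},{"jaw":1,"translation":[0,0,0],"twist":-10},{"jaw":1,"translation":[0,0,0],"twist":-4},{"jaw":1,"translation":[0,0,0],"twist":0}]'
python3 - <<'E'
from h import *
print(np.round(arm.observe()["q"],1))
rel(.505,-.287,.15,111.6)
for n in ["top","wrist","side"]:
    im=viewer.get_image(n);cv2.imwrite(f"pics/g_{n}.png",im[:,:,::-1])
    if n!="wrist": places(["carousel_base","pocket","slot","ring","ring_end","pick"],n)
    else:
        for r in finder.place_of("pick",n)[:2]: print("wrist pick",r["conf"],w(r["at"],n))
E
```

```text
clock: 8.72
tcp_pos: [0.5045, -0.2848, 0.1823]
tcp_rot: [180.0, 0.0, 57.8]
force: [0.1, -0.1, -0.2]
finger_gap: 0.0853
clock: 9.6
tcp_pos: [0.5045, -0.2849, 0.1822]
tcp_rot: [-180.0, -0.0, 111.4]
force: [0.6, 0.1, -1.0]
finger_gap: 0.0854
[ 59.7  29.7 -48.3  98.9  24.6  62.6  25. ]
t 9.6 tcp [ 0.5045 -0.2849  0.1822] rot [-180.    -0.   111.4] F [ 0.6  0.1 -1. ] gap 0.0854
 tool shift mm [-2.1 -0.3 32.2]  twist -0.2
top carousel_base 0.88 [5.606e-01 1.871e-01 5.000e-04] [264. 188.]
top pocket 0.93 [0.5817 0.1025 0.0486] [297. 175.]
top slot 0.79 [0.5873 0.0679 0.0406] [312. 173.]
top slot 0.35 [0.562  0.1875 0.0015] [263. 187.]
top ring 0.68 [0.583  0.104  0.0522] [297. 174.]
top ring 0.55 [ 0.3272  0.1013 -0.0019] [301. 285.]
top ring_end 0.73 [0.5871 0.0754 0.0504] [309. 172.]
top ring_end 0.67 [0.3106 0.0932 0.0005] [305. 292.]
top pick 0.64 [ 0.5159 -0.308   0.0032] [471. 201.]
wrist pick 0.95 [ 0.51187444 -0.30822179  0.00231248]
side pocket 0.74 [0.5794 0.1005 0.0492] [298. 203.]
side slot 0.93 [0.5912 0.0639 0.0398] [303. 198.]
side ring 0.69 [ 0.3252  0.1076 -0.0007] [382. 259.]
side ring 0.45 [0.5794 0.1033 0.048 ] [297. 204.]
side ring_end 0.67 [0.5772 0.104  0.0487] [297. 204.]
side ring_end 0.55 [0.3078 0.0972 0.003 ] [391. 258.]
side pick 0.65 [ 0.5119 -0.3065  0.004 ] [392. 167.]
```

View pics/g_wrist.png

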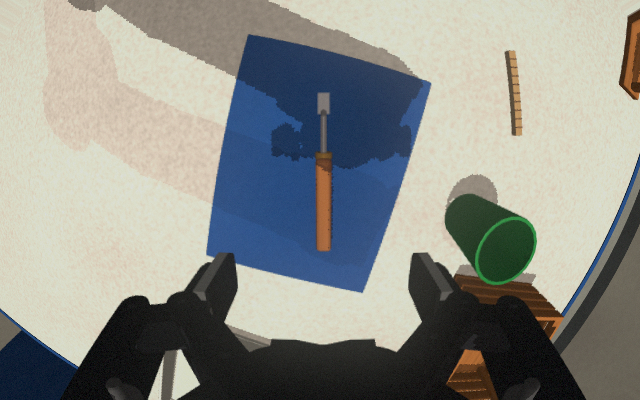

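View pics/g_top.png

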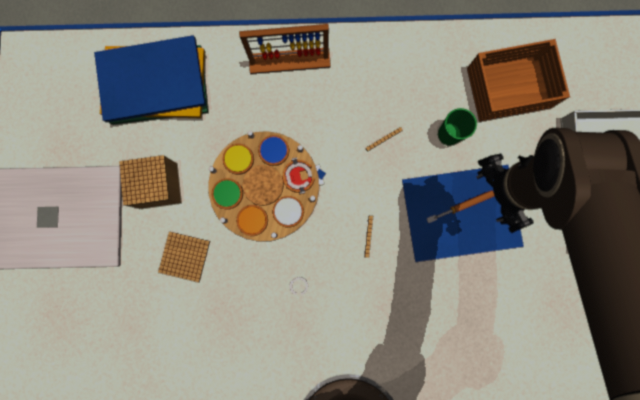

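```bash
python3 -m creep '[{"jaw":1,"translation":[0,0,40],"twist":0},{"jaw":1,"translation":[0,0,40],"twist":0},{"jaw":1,"translation":[0,0,40],"twist":0},{"jaw":1,"translation":[0,0,35],"twist":0},{"jaw":1,"translation":[0,0,19],"twist":0},{"jaw":1,"translation":[0,0,0],"twist":0},{"jaw":-1,"translation":[0,0,0],"twist":0},{"jaw":-1,"translation":[0,0,0],"twist":0},{"jaw":-1,"translation":[0,0,0],"twist":0},{"jaw":-1,"translation":[0,0,0],"twist":0},{"jaw":-1,"translation":[0,0,0],"twist":0},{"jaw":-1,"translation":[0,0,0],"twist":0}]' 90
python3 - <<'E'
from h import *
rel(.505,-.287,.15,111.6)
for n in ["wrist"]:
    im=viewer.get_image(n);cv2.imwrite(f"pics/h_{n}.png",im[:,:,::-1])
E
```

```text
clock: 11.9
tcp_pos: [0.5051, -0.2851, 0.0091]
tcp_rot: [180.0, 0.1, 111.5]
force: [-1.5, 1.2, 6.8]
finger_gap: 0.0136
t 11.9 tcp [ 0.5051 -0.2851  0.0091] rot [1.800e+02 1.000e-01 1.115e+02] F [-1.5  1.2  6.8] gap 0.0136
 tool shift mm [  -1.8   -0.7 -140.9]  twist -0.1
```

View pics/h_wrist.png

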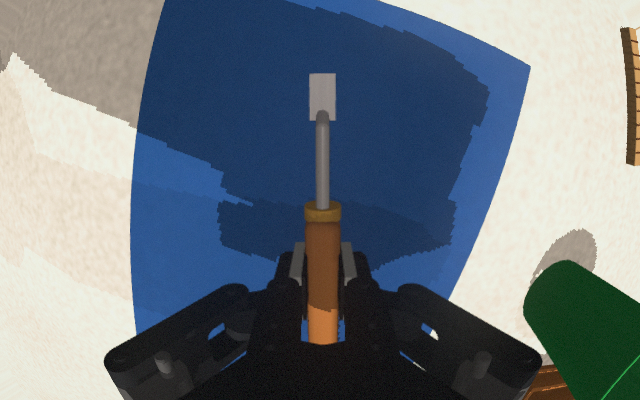

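```bash
cat >> h.py <<'E'
def fish(px,z=None,dist=None):
    K,R,t=cam("wrist"); u=(px[0]-K[0,2]),(px[1]-K[1,2]); r=np.hypot(*u); th=r/K[0,0]
    d=np.array([np.sin(th)*u[0]/r,np.sin(th)*u[1]/r,np.cos(th)]); d=R.T@d; C=-R.T@t
    return C+d*(z-C[2])/d[2]
def fproj(X):
    K,R,t=cam("wrist"); p=R@np.array(X)+t; th=np.arctan2(np.hypot(p[0],p[1]),p[2]); f=np.hypot(p[0],p[1])
    return K[:2,2]+K[0,0]*th*p[:2]/f
def totool(X):
    s=arm.observe();a=np.radians(s["tcp_rot"][2]);d=np.array(X)-s["tcp_pos"]
    return np.round(1000*np.array([d[0]*np.cos(a)+d[1]*np.sin(a), d[0]*np.sin(a)-d[1]*np.cos(a), -d[2]]),1)
def fromtool(v):
    s=arm.observe();a=np.radians(s["tcp_rot"][2]);v=np.array(v)/1000
    return s["tcp_pos"]+v[0]*np.array([np.cos(a),np.sin(a),0])+v[1]*np.array([np.sin(a),-np.cos(a),0])-v[2]*np.array([0,0,1])
E
python3 - <<'E'
from h import *
for p,z in [((322,73),.007),((309,74),.007),((335,73),.007),((322,119),.007),((322,210),.029)]: print(p,totool(fish(p,z)))
E
python3 -m creep '[{"jaw":-1,"translation":[0,0,-15],"twist":0},{"jaw":-1,"translation":[0,0,-40],"twist":0},{"jaw":-1,"translation":[0,0,-40],"twist":0},{"jaw":-1,"translation":[0,0,0],"twist":0}]'
python3 - <<'E'
from h import *
rel(.505,-.287,.15,111.6)
for n in ["wrist","side"]:
    im=viewer.get_image(n);cv2.imwrite(f"pics/i_{n}.png",im[:,:,::-1])
cv2.imwrite("pics/i_side.png",cv2.resize(im[80:240,300:520],None,fx=3.5,fy=3.5,interpolation=cv2.INTER_CUBIC)[:,:,::-1])
for n in ["wrist","side"]:
    for r in finder.place_of("pick",n)[:2]: print(n,r["conf"],totool(w(r["at"],n)))
E
```

```text
(322, 73) [90.8  0.   2.2]
(309, 74) [90.3 -5.8  2.2]
(335, 73) [90.8  5.9  2.2]
(322, 119) [69.4  0.   2.2]
(322, 210) [ 33.   -0.  -19.8]
clock: 12.45
tcp_pos: [0.5068, -0.2855, 0.1072]
tcp_rot: [179.8, 0.3, 111.5]
force: [0.3, -0.7, -1.1]
finger_gap: 0.0141
t 12.45 tcp [ 0.5068 -0.2855  0.1072] rot [179.8   0.3 111.5] F [ 0.3 -0.7 -1.1] gap 0.0141
 tool shift mm [ -0.8  -2.2 -42.8]  twist -0.1
wrist 0.71 [-23.4  -3.2   5.5]
side 0.63 [-23.9  -1.8   4.8]
```

View pics/i_wrist.png

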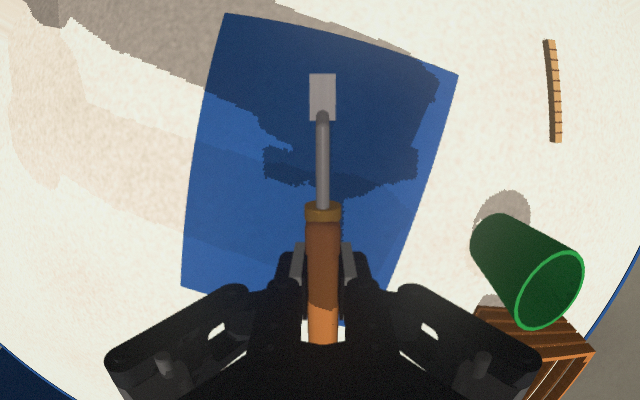

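View pics/i_side.png

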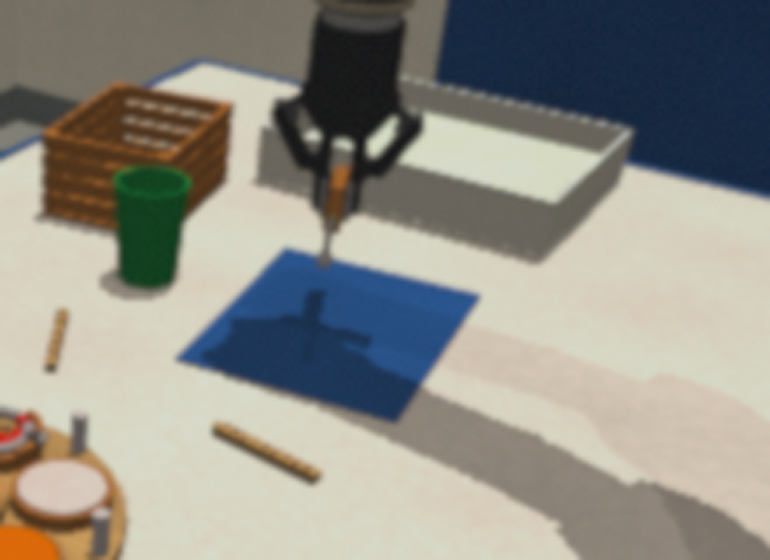

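```bash
python3 -c "
from h import *
rel(.6099,-.0539,.13,101.7)"
```

```text
t 12.65 tcp [ 0.5038 -0.2848  0.1024] rot [-1.799e+02 -1.000e-01  1.115e+02] F [-0.4 -0.2 -1. ] gap 0.0137
 tool shift mm [176.1 183.2 -27.6]  twist 9.8
```

```bash
python3 -m creep '[{"jaw":-1,"translation":[20,20,-15],"twist":0},{"jaw":-1,"translation":[39,41,-12.6],"twist":0},{"jaw":-1,"translation":[39,41,0],"twist":0},{"jaw":-1,"translation":[39,41,0],"twist":0},{"jaw":-1,"translation":[39,40,0],"twist":0},{"jaw":-1,"translation":[0,0,0],"twist":5},{"jaw":-1,"translation":[0,0,0],"twist":4.8},{"jaw":-1,"translation":[0,0,0],"twist":0},{"jaw":-1,"translation":[0,0,0],"twist":0}]'
python3 - <<'E'
from h import *
rel(.6099,-.0539,.13,101.7)
im=viewer.get_image("wrist");cv2.imwrite(f"pics/j_wrist.png",im[:,:,::-1])
for a in ["carousel_base","pocket","slot","ring","ring_end","pad","push_peg"]:
    for r in finder.place_of(a,"wrist")[:2]: X=w(r["at"],"wrist");print(a,round(r["conf"],2),np.round(X,4),totool(X),np.round(fproj(X)))
E
```

```text
clock: 13.78
tcp_pos: [0.6104, -0.0533, 0.1308]
tcp_rot: [-180.0, -0.0, 101.8]
force: [0.5, 0.6, -1.0]
finger_gap: 0.0143
t 13.78 tcp [ 0.6104 -0.0533  0.1308] rot [-180.    -0.   101.8] F [ 0.5  0.6 -1. ] gap 0.0143
 tool shift mm [-0.4 -0.6  0.8]  twist 0.1
pocket 0.6 [ 4.356e-01 -6.150e-02 -3.000e-04] [  28.2 -172.8  131.2] [149. 165.]
slot 0.57 [0.5883 0.0645 0.037 ] [120.7   2.2  93.9] [325.  48.]
ring_end 0.57 [0.5886 0.076  0.052 ] [132.1   4.9  78.8] [329.  29.]
push_peg 0.81 [0.6421 0.0945 0.0691] [139.2  60.9  61.8] [413.  17.]
```

View pics/j_wrist.png

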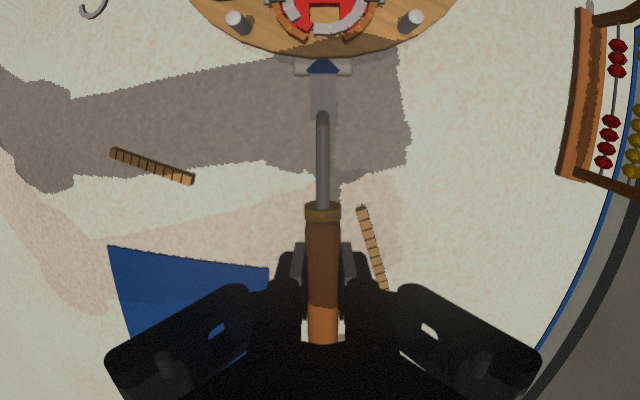

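```bash
python3 - <<'E'
from h import *
L=fish((235,18),.074);Rr=fish((415,17),.074);print(L,Rr,totool(L),totool(Rr))
m=(L+Rr)/2;d=(L-Rr)[:2];print(np.linalg.norm(d)); u=np.array([d[1],-d[0]])/np.linalg.norm(d)
u=-u if u[1]>0 else u
print("u",u,np.degrees(np.arctan2(u[1],u[0])),"axis",m[:2]-u*.120*np.cos(np.pi/6))
im=cv2.imread("pics/j_wrist.png");cv2.imwrite("pics/j2.png",cv2.resize(im[0:130,220:440],None,fx=3.6,fy=3.6,interpolation=cv2.INTER_CUBIC))
E
```

```text
[0.52788385 0.06866622 0.074     ] [0.6419961  0.09326137 0.074     ] [137.1 -56.1  56.9] [138.1  60.6  56.9]
0.11673271551186737
u [ 0.21069622 -0.97755159] -77.83684416346249 axis [0.56304378 0.18255394]
```

View pics/j2.png

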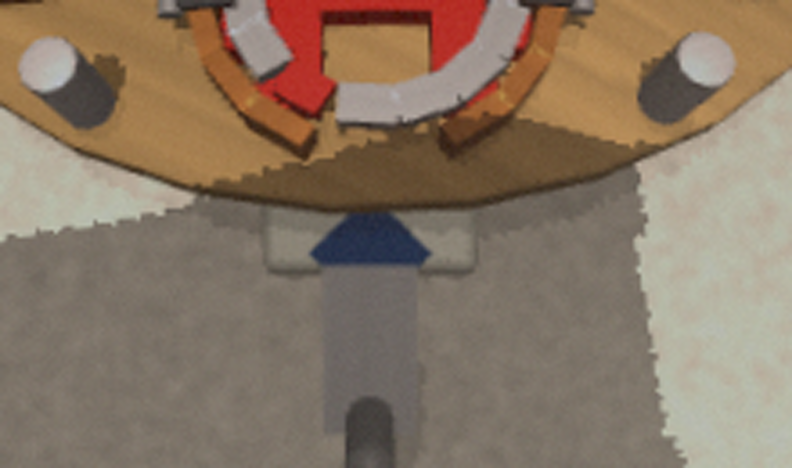

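```bash
python3 -m creep '[{"jaw":-1,"translation":[0,1.6,25],"twist":0},{"jaw":-1,"translation":[0,1.6,30],"twist":0},{"jaw":-1,"translation":[0,0,20],"twist":0},{"jaw":-1,"translation":[0,0,6.7],"twist":0},{"jaw":-1,"translation":[0,0,0],"twist":0},{"jaw":-1,"translation":[0,0,0],"twist":0}]'
python3 - <<'E'
from h import *
rel(.6099,-.0539,.0491,101.9)
im=viewer.get_image("wrist");cv2.imwrite("pics/k2.png",cv2.resize(im[0:160,220:440],None,fx=3.6,fy=3.6,interpolation=cv2.INTER_CUBIC)[:,:,::-1])
im=viewer.get_image("side");cv2.imwrite("pics/k3.png",cv2.resize(im[130:280,220:440],None,fx=3.6,fy=3.6,interpolation=cv2.INTER_CUBIC)[:,:,::-1])
E
```

```text
clock: 14.92
tcp_pos: [0.6144, -0.0534, 0.0502]
tcp_rot: [179.9, 0.0, 101.7]
force: [0.1, -0.2, 0.1]
finger_gap: 0.0142
t 14.93 tcp [ 0.6144 -0.0534  0.0502] rot [179.9   0.  101.7] F [ 0.1 -0.2  0.1] gap 0.0142
 tool shift mm [ 0.4 -4.6  1.1]  twist -0.2
```

View pics/k2.png

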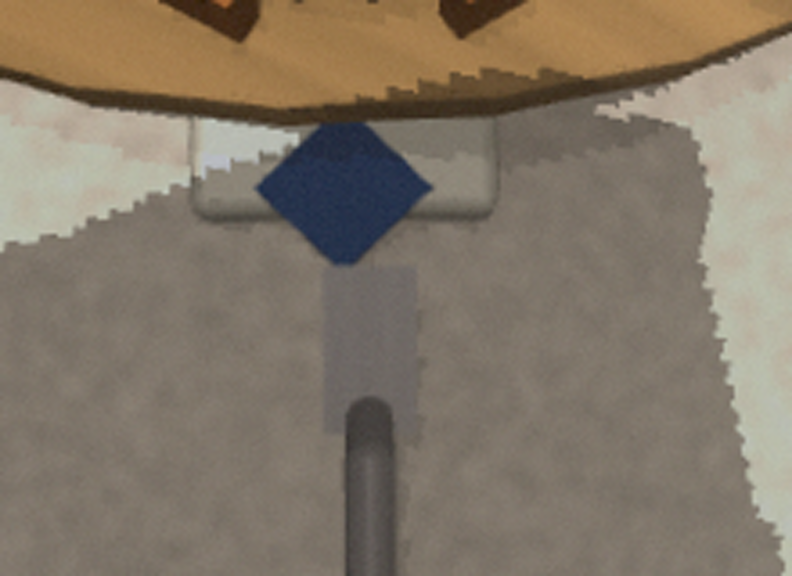

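View pics/k3.png

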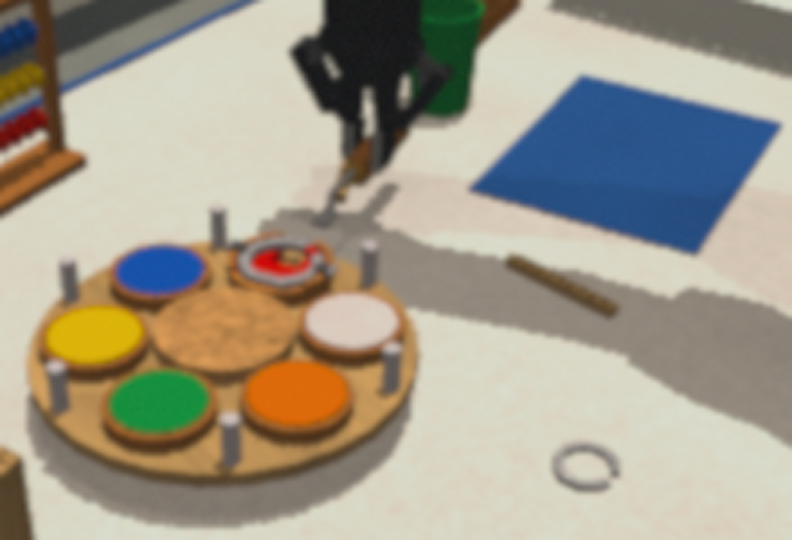

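```bash
python3 -m creep '[{"jaw":-1,"translation":[0,-1.8,1],"twist":0},{"jaw":-1,"translation":[8,0,0],"twist":0},{"jaw":-1,"translation":[8,0,0],"twist":0},{"jaw":-1,"translation":[8,0,0],"twist":0},{"jaw":-1,"translation":[0,0,0],"twist":0},{"jaw":-1,"translation":[0,0,0],"twist":0}]'
python3 - <<'E'
from h import *
rel(.6099,-.0539,.0491,101.9)
im=viewer.get_image("wrist");cv2.imwrite("pics/l2.png",cv2.resize(im[0:160,220:440],None,fx=3.6,fy=3.6,interpolation=cv2.INTER_CUBIC)[:,:,::-1])
im=viewer.get_image("side");cv2.imwrite("pics/l3.png",cv2.resize(im[160:240,260:370],None,fx=7,fy=7,interpolation=cv2.INTER_CUBIC)[:,:,::-1])
E
```

```text
clock: 15.78
tcp_pos: [0.6072, -0.0304, 0.0482]
tcp_rot: [-180.0, 0.0, 101.7]
force: [-0.1, 0.2, -1.3]
finger_gap: 0.0144
t 15.78 tcp [ 0.6072 -0.0304  0.0482] rot [-180.     0.   101.7] F [-0.1  0.2 -1.3] gap 0.0144
 tool shift mm [-23.5  -2.1  -0.9]  twist -0.2
```

View pics/l2.png

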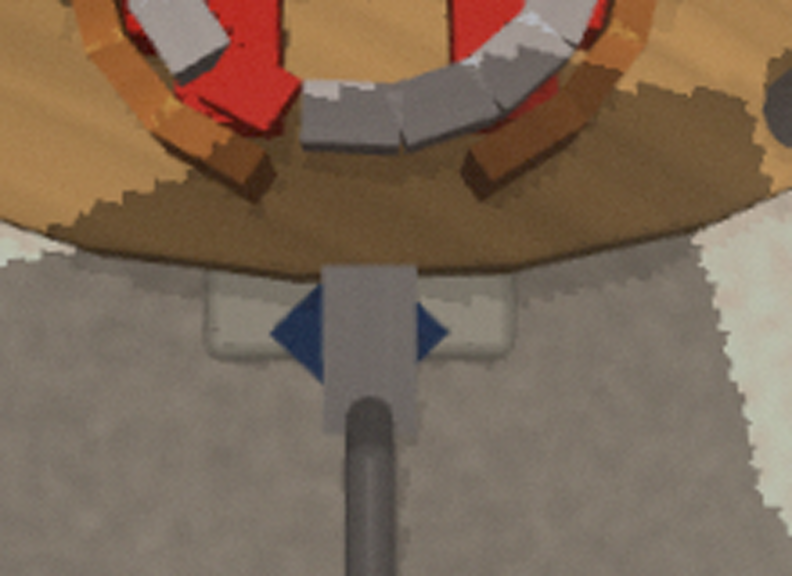

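View pics/l3.png

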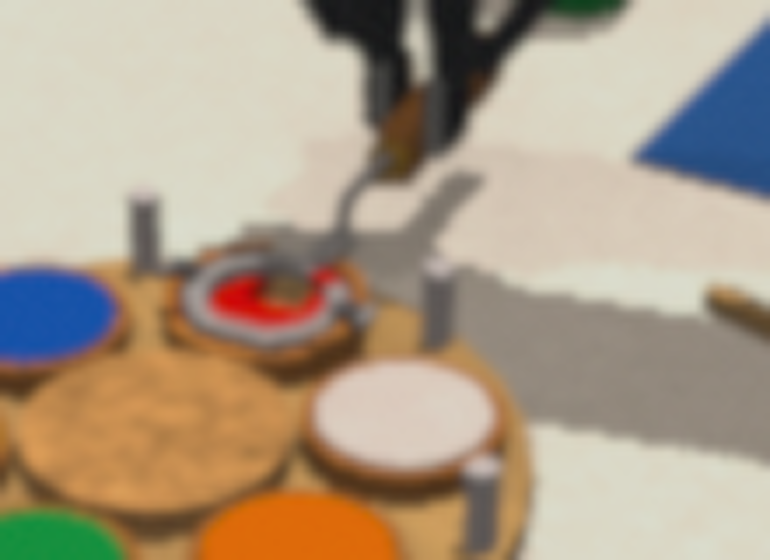

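```bash
python3 -m creep '[{"jaw":-1,"translation":[6,0,0],"twist":0},{"jaw":-1,"translation":[6,0,0],"twist":0},{"jaw":-1,"translation":[0,0,0],"twist":0}]'
python3 -m creep '[{"jaw":-1,"translation":[5,0,0],"twist":0},{"jaw":-1,"translation":[5,0,0],"twist":0},{"jaw":-1,"translation":[3,0,0],"twist":0},{"jaw":-1,"translation":[0,0,0],"twist":0},{"jaw":-1,"translation":[0,0,0],"twist":0}]'
cat > lk.py <<'E'
from h import *
import sys
t=sys.argv[1]
rel(.6099,-.0539,.0491,101.9)
v=np.array([.5625,.1825])-arm.observe()["tcp_pos"][:2];print("r_d",np.linalg.norm(v)*1000-73.8,"z_bladetop",arm.observe()["tcp_pos"][2]*1000-2.1)
im=viewer.get_image("wrist");cv2.imwrite(f"pics/{t}2.png",cv2.resize(im[0:160,220:440],None,fx=3.6,fy=3.6,interpolation=cv2.INTER_CUBIC)[:,:,::-1])
im=viewer.get_image("side");cv2.imwrite(f"pics/{t}3.png",cv2.resize(im[160:240,260:370],None,fx=7,fy=7,interpolation=cv2.INTER_CUBIC)[:,:,::-1])
E
python3 lk.py m
```

```text
clock: 16.25
tcp_pos: [0.6045, -0.0175, 0.0483]
tcp_rot: [180.0, -0.0, 101.7]
force: [0.5, -0.2, -1.3]
finger_gap: 0.0144
clock: 16.88
tcp_pos: [0.6021, -0.0061, 0.0482]
tcp_rot: [-180.0, 0.0, 101.7]
force: [0.3, 0.0, -0.0]
finger_gap: 0.0136
t 16.88 tcp [ 0.6021 -0.0061  0.0482] rot [-180.     0.   101.7] F [ 0.3  0.  -0. ] gap 0.0136
 tool shift mm [-48.4  -2.   -0.9]  twist -0.2
r_d 118.86281671105728 z_bladetop 46.077288820096236
```

View pics/m2.png

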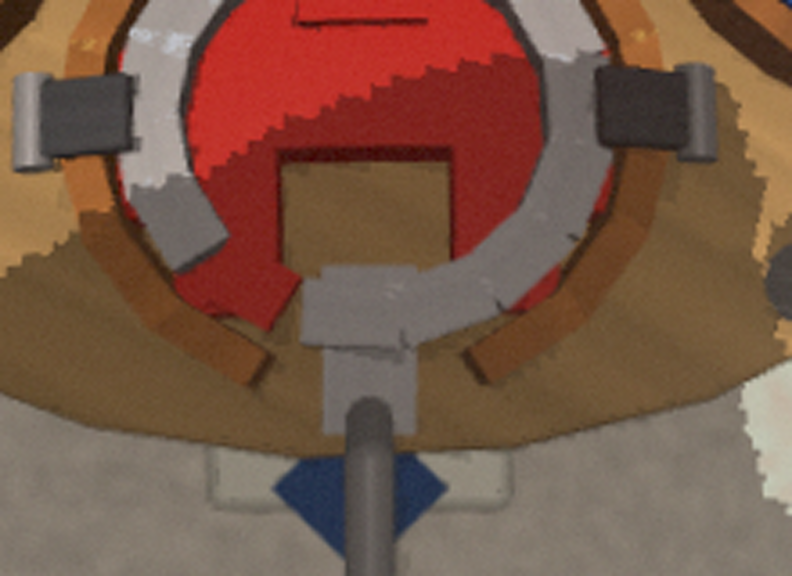

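View pics/m3.png

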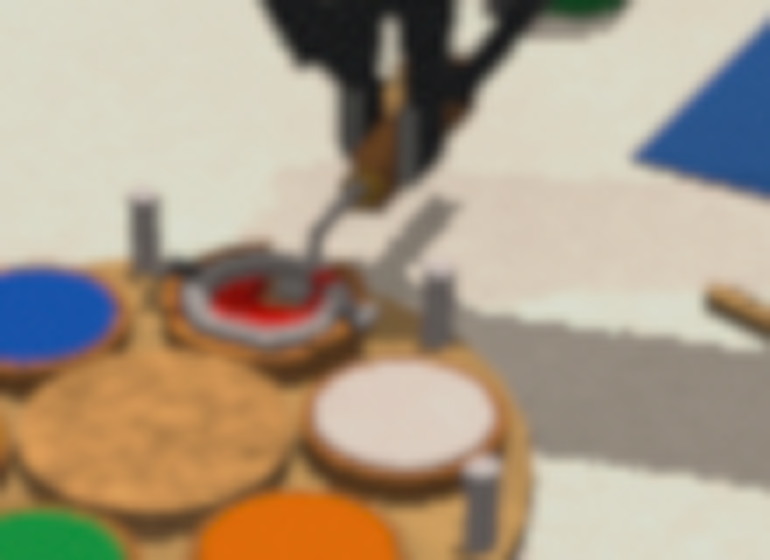

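```bash
python3 -m creep '[{"jaw":-1,"translation":[2,0,-3],"twist":0},{"jaw":-1,"translation":[0,0,-3],"twist":0},{"jaw":-1,"translation":[0,0,-3],"twist":0},{"jaw":-1,"translation":[1,0,-4],"twist":0},{"jaw":-1,"translation":[1,0,-4],"twist":0},{"jaw":-1,"translation":[0,0,0],"twist":0}]' 110
python3 lk.py n
```

```text
clock: 17.73
tcp_pos: [0.6017, -0.0017, 0.0658]
tcp_rot: [179.9, -0.0, 101.7]
force: [0.6, 0.4, -0.8]
finger_gap: 0.014
t 17.73 tcp [ 0.6017 -0.0017  0.0658] rot [179.9  -0.  101.7] F [ 0.6  0.4 -0.8] gap 0.014
 tool shift mm [-52.8  -2.5  16.7]  twist -0.2
r_d 114.48197023035284 z_bladetop 63.74811686566094
```

View pics/n2.png

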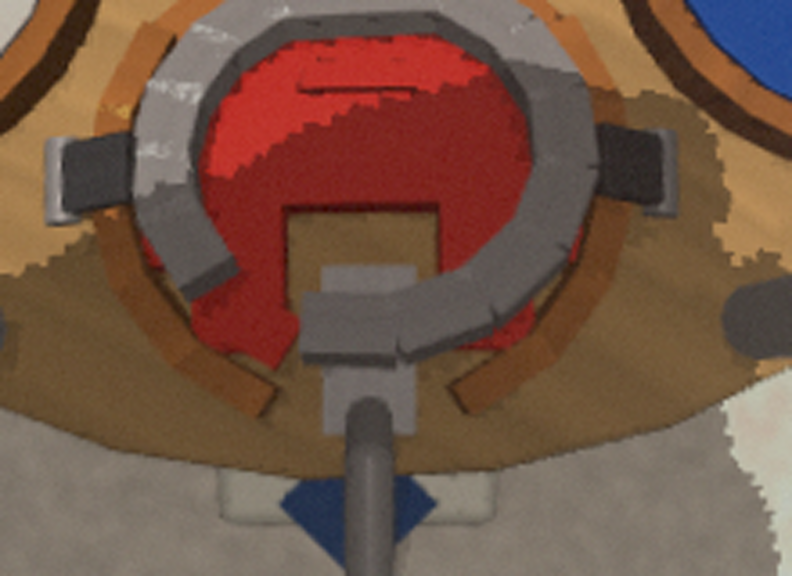

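View pics/n3.png

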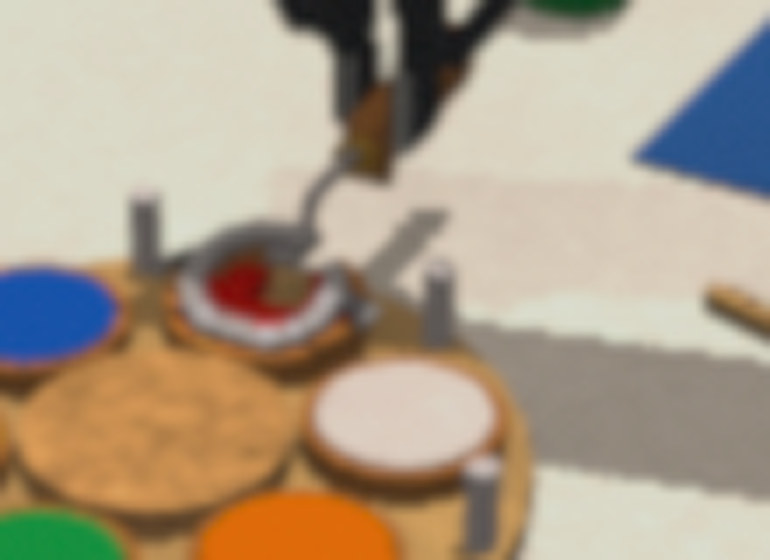

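```bash
python3 -m creep '[{"jaw":-1,"translation":[2,0,-4],"twist":0},{"jaw":-1,"translation":[2,0,-4],"twist":0},{"jaw":-1,"translation":[2,0,-4],"twist":0},{"jaw":-1,"translation":[3,0,-4],"twist":0},{"jaw":-1,"translation":[3,0,-3],"twist":0},{"jaw":-1,"translation":[3,0,-3],"twist":0},{"jaw":-1,"translation":[0,0,0],"twist":0}]'
python3 lk.py o
```

```text
clock: 18.7
tcp_pos: [0.5983, 0.0132, 0.0875]
tcp_rot: [180.0, 0.0, 101.7]
force: [-1.1, 1.2, -1.1]
finger_gap: 0.0132
t 18.7 tcp [0.5983 0.0132 0.0875] rot [180.    0.  101.7] F [-1.1  1.2 -1.1] gap 0.0132
 tool shift mm [-68.1  -2.3  38.4]  twist -0.2
r_d 99.22562739507158 z_bladetop 85.4299871721915
```

View pics/o2.png

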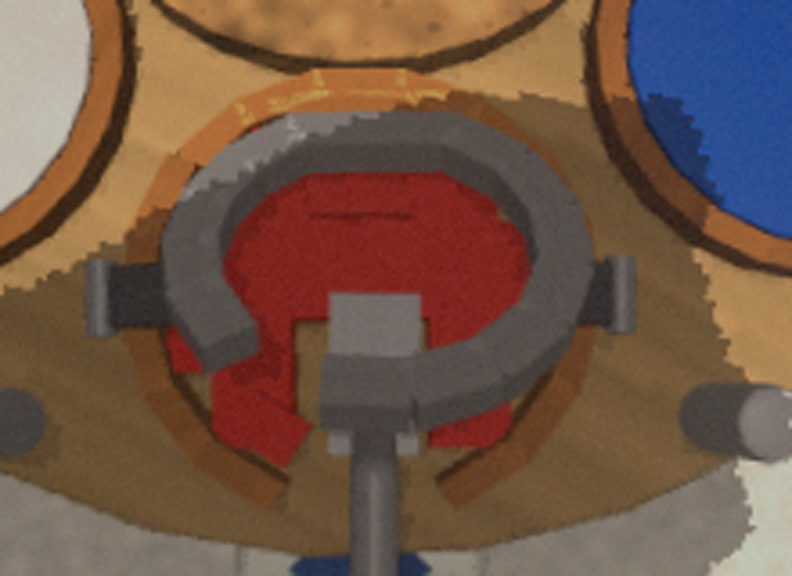

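View pics/o3.png

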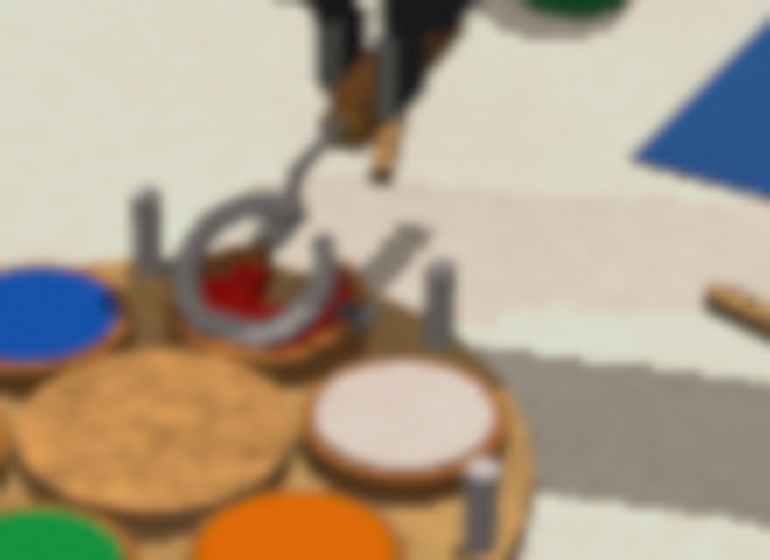

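```bash
python3 -m creep '[{"jaw":-1,"translation":[3,0,-3],"twist":0},{"jaw":-1,"translation":[3,0,-2.5],"twist":0},{"jaw":-1,"translation":[3,0,-2.5],"twist":0},{"jaw":-1,"translation":[3,0,-2],"twist":0},{"jaw":-1,"translation":[0,0,0],"twist":0}]' 120
python3 lk.py p
```

```text
clock: 19.42
tcp_pos: [0.5958, 0.025, 0.0975]
tcp_rot: [180.0, -0.0, 101.7]
force: [0.3, -1.0, -1.4]
finger_gap: 0.0123
t 19.43 tcp [0.5958 0.025  0.0975] rot [180.   -0.  101.7] F [ 0.3 -1.  -1.4] gap 0.0123
 tool shift mm [-80.1  -2.2  48.4]  twist -0.2
r_d 87.21841539014365 z_bladetop 95.35689405627656
```

View pics/p2.png

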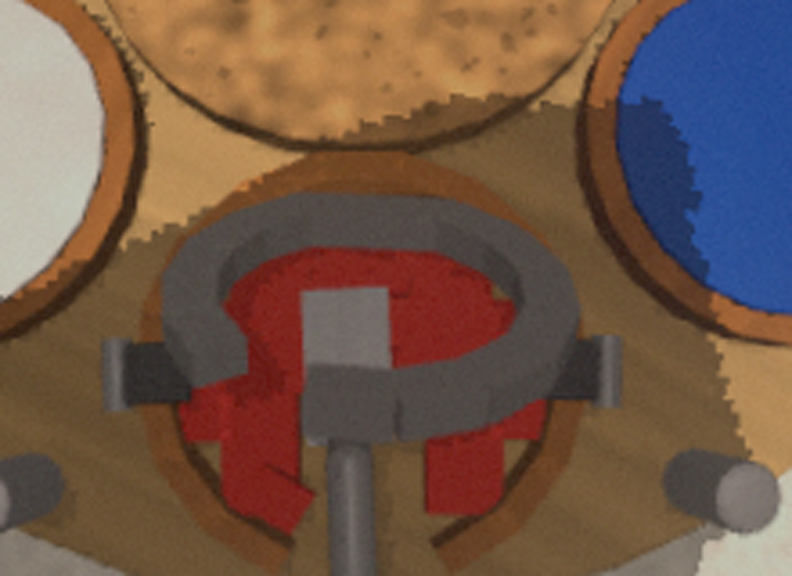

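View pics/p3.png

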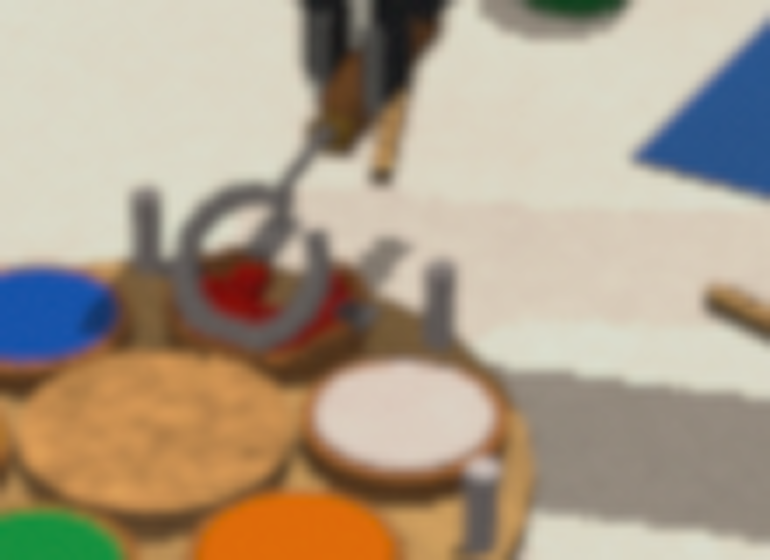

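```bash
python3 -m creep '[{"jaw":-1,"translation":[3,0.3,-2.5],"twist":0},{"jaw":-1,"translation":[3,0.3,-2],"twist":0},{"jaw":-1,"translation":[3.5,0.3,-2],"twist":0},{"jaw":-1,"translation":[3.5,0.3,-1.5],"twist":0},{"jaw":-1,"translation":[0,0,0],"twist":0}]'
python3 lk.py q
```

```text
clock: 20.15
tcp_pos: [0.5943, 0.038, 0.1054]
tcp_rot: [180.0, -0.0, 101.7]
force: [0.1, -0.3, -0.9]
finger_gap: 0.0125
t 20.15 tcp [0.5943 0.038  0.1054] rot [180.   -0.  101.7] F [ 0.1 -0.3 -0.9] gap 0.0125
 tool shift mm [-93.2  -3.4  56.3]  twist -0.2
r_d 74.13405238538111 z_bladetop 103.28882790753352
```

View pics/q2.png

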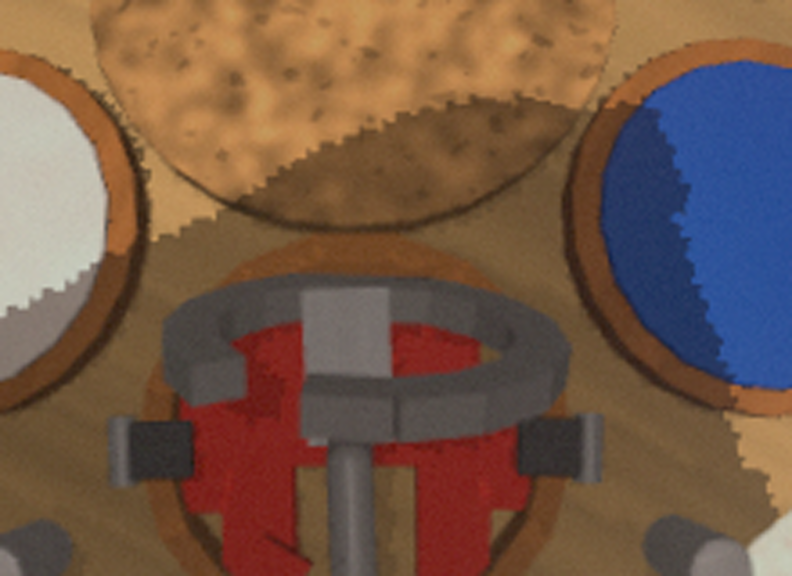

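View pics/q3.png

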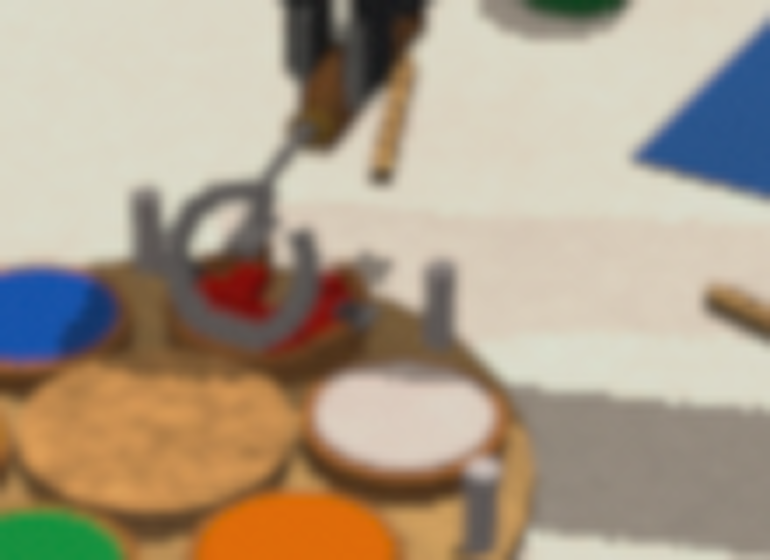

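```bash
python3 -m creep '[{"jaw":-1,"translation":[4,0,-1.3],"twist":0},{"jaw":-1,"translation":[4,0,-0.9],"twist":0},{"jaw":-1,"translation":[4,0,-0.5],"twist":0},{"jaw":-1,"translation":[4,0,0],"twist":0},{"jaw":-1,"translation":[0,0,0],"twist":0}]'
python3 lk.py r
```

```text
clock: 20.88
tcp_pos: [0.591, 0.0537, 0.1079]
tcp_rot: [180.0, -0.0, 101.7]
force: [-0.6, -0.3, -1.0]
finger_gap: 0.0126
t 20.88 tcp [0.591  0.0537 0.1079] rot [180.   -0.  101.7] F [-0.6 -0.3 -1. ] gap 0.0126
 tool shift mm [-109.2   -3.3   58.8]  twist -0.2
r_d 58.10069912232676 z_bladetop 105.83934564188485
```

View pics/r2.png

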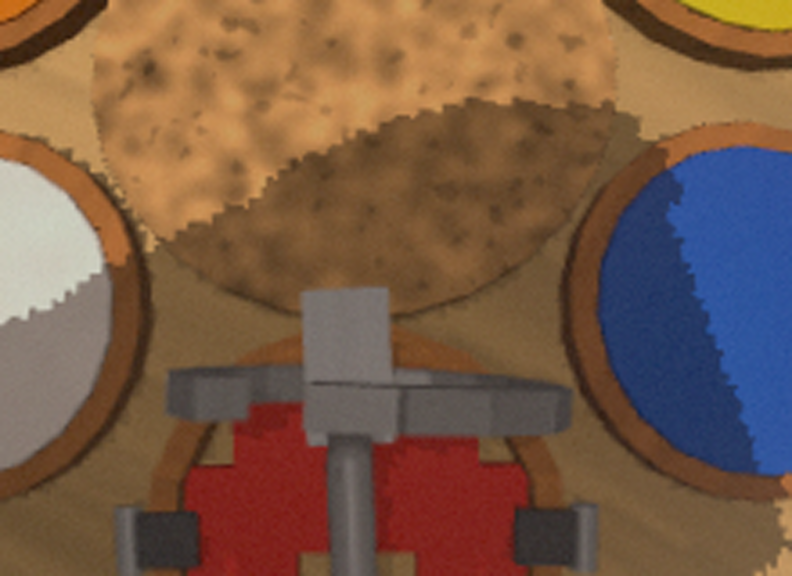

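View pics/r3.png

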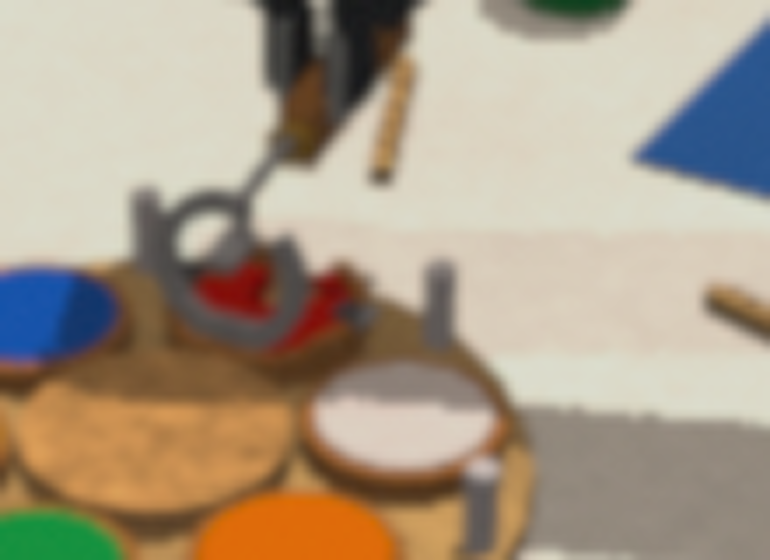

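```bash
python3 -m creep '[{"jaw":-1,"translation":[4,0,0],"twist":0},{"jaw":-1,"translation":[4,0,0],"twist":0},{"jaw":-1,"translation":[4,0,0.3],"twist":0},{"jaw":-1,"translation":[4,0,0.5],"twist":0},{"jaw":-1,"translation":[0,0,0],"twist":0}]'
python3 lk.py s
```

```text
clock: 21.6
tcp_pos: [0.5877, 0.0694, 0.1071]
tcp_rot: [180.0, -0.0, 101.7]
force: [-0.1, 0.0, -1.4]
finger_gap: 0.0124
t 21.6 tcp [0.5877 0.0694 0.1071] rot [180.   -0.  101.7] F [-0.1  0.  -1.4] gap 0.0124
 tool shift mm [-125.3   -3.3   58. ]  twist -0.2
r_d 42.05244946444776 z_bladetop 104.99655953357343
```

View pics/s2.png

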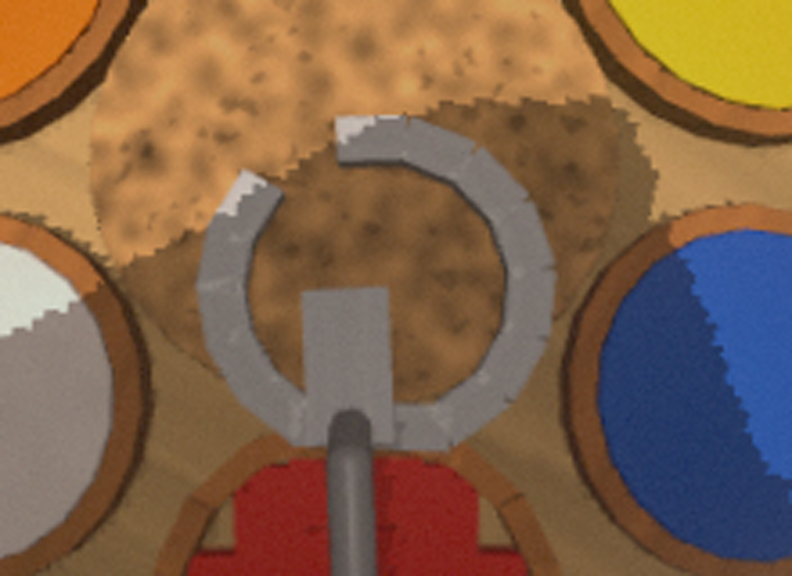

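View pics/s3.png

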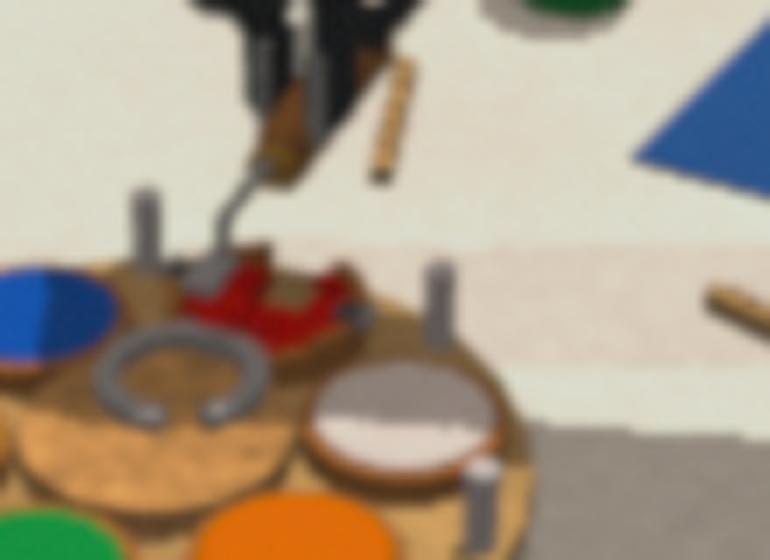

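```bash
python3 -m creep '[{"jaw":-1,"translation":[0,0,-15],"twist":0},{"jaw":-1,"translation":[0,0,-20],"twist":0},{"jaw":-1,"translation":[-30,0,0],"twist":0},{"jaw":-1,"translation":[-40,0,0],"twist":0},{"jaw":-1,"translation":[-40,0,0],"twist":0},{"jaw":-1,"translation":[-30,0,0],"twist":-5},{"jaw":-1,"translation":[0,0,0],"twist":-4.8},{"jaw":-1,"translation":[0,0,0],"twist":0}]'
python3 - <<'E'
from h import *
rel(.5051,-.2851,.06,111.5)
for n in ["top","side","wrist"]:
    im=viewer.get_image(n)
    cv2.imwrite(f"pics/t_{n}.png",im[:,:,::-1])
    if n=="side": cv2.imwrite(f"pics/t_side.png",cv2.resize(im[120:280,200:420],None,fx=3.6,fy=3.6,interpolation=cv2.INTER_CUBIC)[:,:,::-1])
    if n=="top": cv2.imwrite(f"pics/t_top.png",cv2.resize(im[120:250,200:340],None,fx=4.5,fy=4.5,interpolation=cv2.INTER_CUBIC)[:,:,::-1])
    for r in finder.place_of("ring",n)[:2]: print(n,r["conf"],w(r["at"],n))
E
```

```text
clock: 22.7
tcp_pos: [0.6166, -0.0686, 0.1435]
tcp_rot: [179.9, 0.0, 111.4]
force: [0.4, 0.3, 0.1]
finger_gap: 0.0123
t 22.7 tcp [ 0.6166 -0.0686  0.1435] rot [179.9   0.  111.4] F [0.4 0.3 0.1] gap 0.0123
 tool shift mm [-160.9 -182.7   83.5]  twist -0.1
top 0.73 [0.57260451 0.16281645 0.0621641 ]
top 0.54 [ 0.32553259  0.10438114 -0.00419394]
side 0.69 [0.5708081  0.16238868 0.05482421]
side 0.62 [0.32804847 0.10991273 0.00044188]
```

View pics/t_top.png

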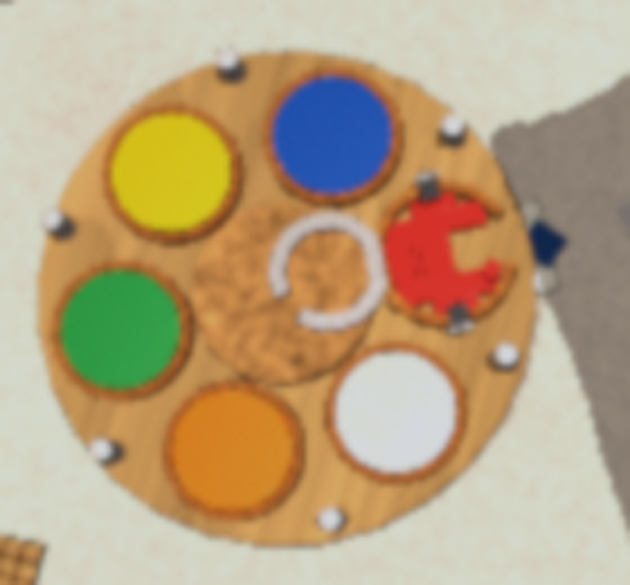

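View pics/t_side.png

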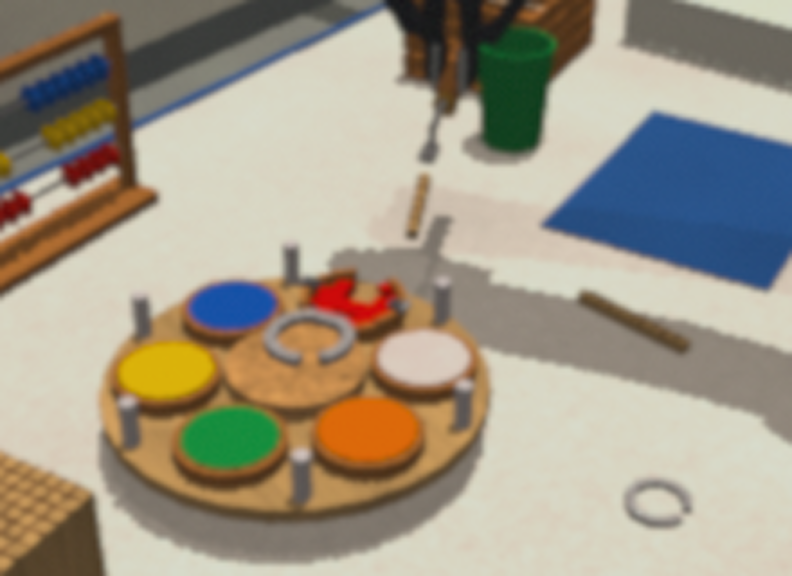

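View pics/t_wrist.png

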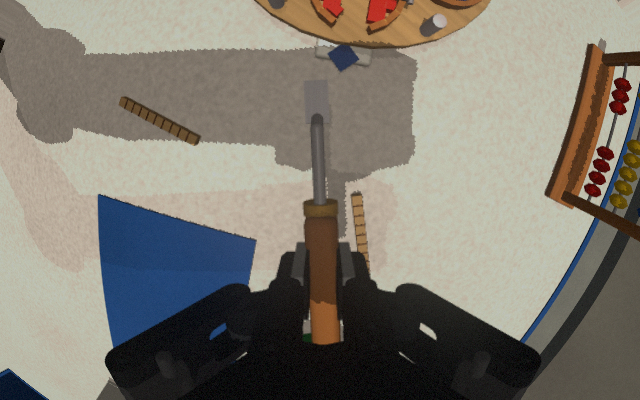

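```bash
python3 -m creep '[{"jaw":-1,"translation":[-20,-23,0],"twist":0},{"jaw":-1,"translation":[-35,-40,0],"twist":0},{"jaw":-1,"translation":[-35,-40,0],"twist":0},{"jaw":-1,"translation":[-36,-40,0],"twist":0},{"jaw":-1,"translation":[-35,-40,20],"twist":0},{"jaw":-1,"translation":[0,0,35],"twist":0},{"jaw":-1,"translation":[0,0,35],"twist":0},{"jaw":-1,"translation":[0,0,25],"twist":0},{"jaw":-1,"translation":[0,0,0],"twist":0},{"jaw":-1,"translation":[0,0,0],"twist":0}]'
python3 - <<'E'
from h import *
rel(.5051,-.2851,.0091,111.5)
for n in ["wrist","side"]:
    im=viewer.get_image(n)
    cv2.imwrite(f"pics/u_{n}.png",(im if n=="wrist" else cv2.resize(im[100:220,330:490],None,fx=5,fy=5,interpolation=cv2.INTER_CUBIC))[:,:,::-1])
E
```

```text
clock: 24.25
tcp_pos: [0.5056, -0.2849, 0.0281]
tcp_rot: [179.9, 0.0, 111.5]
force: [-0.0, 1.3, 0.6]
finger_gap: 0.0122
t 24.25 tcp [ 0.5056 -0.2849  0.0281] rot [179.9   0.  111.5] F [-0.   1.3  0.6] gap 0.0122
 tool shift mm [ 0.  -0.6 19. ]  twist -0.0
```

View pics/u_wrist.png

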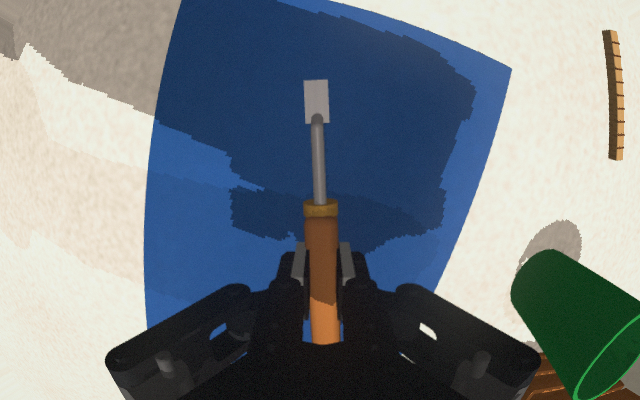

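View pics/u_side.png

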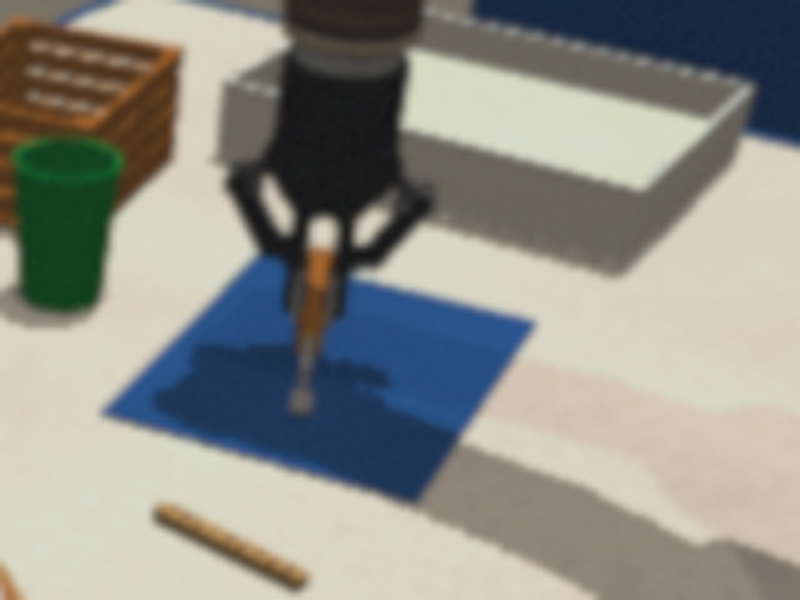

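Lower gently in small steps, watching the force.

```bash
python3 -m creep '[{"jaw":-1,"translation":[0,0,4],"twist":0},{"jaw":-1,"translation":[0,0,4],"twist":0},{"jaw":-1,"translation":[0,0,0],"twist":0}]'
python3 -m creep '[{"jaw":-1,"translation":[0,0,3],"twist":0},{"jaw":-1,"translation":[0,0,2],"twist":0},{"jaw":-1,"translation":[0,0,0],"twist":0}]'
python3 -m creep '[{"jaw":-1,"translation":[0,0,2],"twist":0},{"jaw":-1,"translation":[0,0,0],"twist":0}]'
```

```text
clock: 24.72
tcp_pos: [0.5053, -0.2857, 0.0195]
tcp_rot: [180.0, 0.1, 111.4]
force: [-0.4, -1.7, 5.2]
finger_gap: 0.0124
clock: 25.1
tcp_pos: [0.505, -0.2854, 0.0149]
tcp_rot: [-180.0, 0.1, 111.4]
force: [-2.4, -0.7, 9.3]
finger_gap: 0.0128
clock: 25.35
tcp_pos: [0.505, -0.2854, 0.0148]
tcp_rot: [-179.9, 0.1, 111.5]
force: [-8.9, 1.0, 29.9]
finger_gap: 0.0125
```

```bash
python3 -m creep '[{"jaw":-1,"translation":[0,0,-1.5],"twist":0},{"jaw":-0.5,"translation":[0,0,0],"twist":0},{"jaw":-0.4,"translation":[0,0,0],"twist":0},{"jaw":-0.2,"translation":[0,0,0],"twist":0},{"jaw":0.2,"translation":[0,0,0],"twist":0},{"jaw":0.6,"translation":[0,0,0],"twist":0},{"jaw":0.6,"translation":[0,0,0],"twist":0},{"jaw":0.6,"translation":[0,0,-20],"twist":0},{"jaw":0.6,"translation":[0,0,-40],"twist":0},{"jaw":0.6,"translation":[0,0,-50],"twist":0},{"jaw":0.6,"translation":[0,0,-30],"twist":0},{"jaw":0.6,"translation":[0,0,0],"twist":0}]' 20
python3 - <<'E'
from h import *
rel(.5051,-.2851,.0091,111.5)
for n in ["wrist","side","top"]:
    im=viewer.get_image(n)
    cv2.imwrite(f"pics/v_{n}.png",(im if n!="side" else cv2.resize(im[100:300,230:490],None,fx=3,fy=3,interpolation=cv2.INTER_CUBIC))[:,:,::-1])
    for r in finder.place_of("pick",n)[:2]+finder.place_of("ring",n)[:1]: print(n,r["conf"],w(r["at"],n))
E
```

```text
clock: 26.85
tcp_pos: [0.5065, -0.2855, 0.1575]
tcp_rot: [179.8, 0.3, 111.5]
force: [-0.2, 0.3, -0.7]
finger_gap: 0.0684
t 26.85 tcp [ 0.5065 -0.2855  0.1575] rot [179.8   0.3 111.5] F [-0.2  0.3 -0.7] gap 0.0684
 tool shift mm [  0.9  -1.1 148.4]  twist -0.0
wrist 0.85 [ 0.50777147 -0.30372037  0.00105889]
side 0.72 [ 5.60325471e-01  1.82693054e-01 -4.05373645e-04]
side 0.52 [ 0.51249233 -0.30585013  0.00101169]
side 0.44 [0.56989784 0.15957297 0.06030081]
top 0.86 [ 0.51389394 -0.30848395  0.00277129]
top 0.75 [0.57374036 0.16028886 0.06226951]
```

View pics/v_wrist.png

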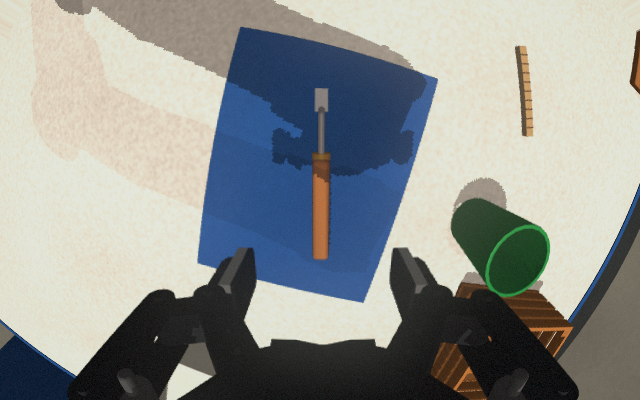

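View pics/v_side.png

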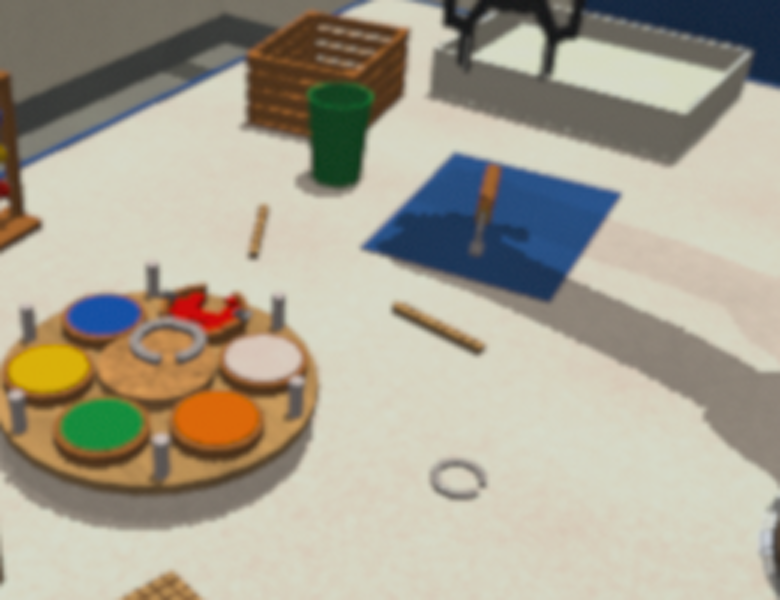

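View pics/v_top.png

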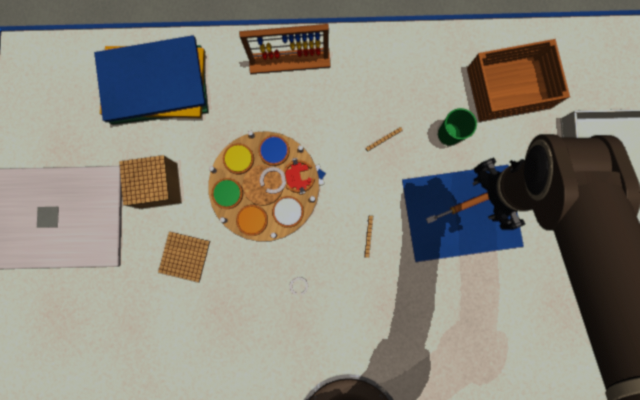

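```bash
python3 -c "
from station import arm
print(arm.close_job())"
```

```text
the job is handed in; nothing more can be done
None
```

I finished the job and handed it in at about 27 s on the robot's clock. No verdict was reported.

**What I did**
- I pushed the peg with the shut fingers until the carousel snapped on by one click, which brought the red pocket to the blue pointer.
- I gripped the pick, slid its blade through the slot under the ring's end, and lifted and pushed the ring up past vertical until it fell over onto the cork pad.
- I then laid the pick back on the blue mat and backed the gripper away.

**What the last pictures showed**
- **Ring:** it lies turned over on the pad, with its centre about 22 mm from the carousel's axis. Its straight side reaches about to the pad's edge.
- **Carousel:** the red pocket is at the pointer.
- **Pick:** it lies flat on the mat, within a few mm of where it started.
- **Bystanders:** the rods, blocks and cup look unmoved.
- **Gripper:** it holds nothing and is clear of everything.

**What did not go quite as planned**
- The pick tilted a few degrees in the grip while prying.
- I pressed it on the mat with about 30 N before letting go.
- Some late network height readings for the ring were 60 to 62 mm, where the pad's face at 53 mm plus the ring would suggest up to 59 mm. The pictures show it lying flat.

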